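Put the hand-building kit back in its tool tray

ROBOT

A 6-joint arm with a two-finger parallel gripper is mounted at the origin on a cart in front of the work surface, level with it; the furniture and walls round the work are solid. World frame = base frame: x ahead of the robot, y to its left, z up, the work surface at z = 0. Lengths are in mm, angles in rad, forces in N, time in s.
With the tool pointing down it reaches from about 350 to 875 mm from the base axis. Payload 4.2 kg.
Tool frame: the origin (TCP) lies midway between the tips of the shut fingers; the grasp point (between the pads) lies 19 mm behind it (arm.tcp_to_grasp is the distance from the TCP to the grasp point, in mm); z points along the fingers, y is the line along which they close (so a half turn about z gives the same grasp; the last joint's range is limited). The gripper opens to 85 mm and grips with 20 to 120 N. Pads are 22 mm wide; open, the fingers measure 114 mm over their backs; the gripper's body (76 mm by 85 mm) begins 54 mm behind the grasp point. The pads swing forward as they close: fully open they stand 13 mm farther back than shut.
Start: joints at [-0.925, 0.385, 0.008, 0, -1.194, -0.259], TCP at [235.78, -578.798, 231.312] pointing down, gripper open.
Joint ranges: [-3.14, 3.14], [-1.21, 2.06], [-1.07, 1.41], [-3.16, 2.05], [-2.99, -0.16], [-3.1, 3.1]. Speed limits (rad/s): [2.79, 2.79, 3.14, 3.14, 3.14, 3.14].

INTERFACE

Orientations are given as a unit quaternion [x, y, z, w].
In Python, from bench import arm gives the robot as it stands.
- The arm moves only by the tool arm_command, never from a script. Its argument "rows" is a list of rows, each a list of 2 entries, a list of its own where there are three numbers: the shift along the tool's x, y, z as a fraction of full scale, then the turn, a rotation vector about the tool's x, y, z as a fraction of full scale. In form: [[[x, y, z], [wx, wy, wz]], ...]. A call has 1 to 5 rows; each row is the pose to reach, as a shift and turn from the pose commanded when the call began, along the tool's axes at that moment, turning the shorter way round; what a row does not reach only later rows make up. Full scale, the value 1, is 0.25 m for a shift and 180 degrees for a turn. A row lasts 1/10 s, in which the tool goes at most 50 mm and 8.59 degrees, less where a joint would pass 70% of its speed; a pose out of reach is approached as far as the arm can. A call with a number of a shift or a turn outside -1 to 1 is refused whole. A call with a gripper value outside its range is refused whole. "grip" is the opening, from 0 (shut) to 1 (fully open), set as the call begins (left out, the last holds). The fingers move at their own pace and stop on an object; the grip force is fixed at half the most. Time passes only in rows, so rows that repeat a pose let the fingers close. It gives the time, the measured TCP pose, the force, the opening and the grip force at its end, in the units of the state.
- arm.read_state(): the state, without advancing time (a new reading comes with each control period).
- arm.get_image(name): name is "scene" or "side" or "wrist"; returns (picture, depth): 420x560x3 uint8, blue, green, red; 420x560 float32, mm along the optical axis (not along the pixel's ray), 0 where there is no reading.
- arm.camera_info(name): a dict with "fx", "fy", "cx", "cy" (pixels), "extrinsics" (4x4, takes a point from camera to world coordinates). Camera axes: x right, y down, z forward; pixel columns grow to the right and rows downward; lengths in mm; the calibration is good to about 2 mm. A picture is of the moment at which its call begins: read the wrist's pose just before it. camera_info takes no time and is no camera call; for the wrist camera it gives the pose at the moment of the call.
- arm.job_done(): hands the job in; it is judged then, once.
Trained networks look in the newest picture that a camera, given by its name, has taken for a name from the list of things; names that differ only in an ending like _2 or _b are one class to them, and where a whole thing is asked for, a point or a joint stands for the part that bears it (a point fixed in the world has none). Each returns a list of dicts, best first, with "score" (0 to 1); they miss things now and then, are a little off and sometimes report something else, mostly with a low value. They report only what shows in the picture. A call takes as long as a camera call.
- arm.spot_in(camera, query): "position" ([column, row] in pixels, amid what is visible of it).
The state is a dict: "clock": time; "joints": joint angles; "joint_vel": joint speeds; "joint_efforts": joint torques, N m; "position": TCP position; "ee_rot": TCP orientation; "contact_force": force on the tool from outside, world axes, zero at the start; "wrist_torque": the same for the moment, N m; "gripper_width": finger opening in mm; "grasp_force": force on a finger pad.
Only numpy, scipy, OpenCV 4.12 (cv2) and the standard library are available. Lean on these libraries where they do the work, as an engineer would, in place of code of your own. Each camera call takes 0.05 s, during which the arm holds its last target. There are 200 camera calls.

TASK

Put the hand-building kit back into its wooden tool tray: the needle tool, the shorter loop tool, the small plastic scraper and the smaller ring cutter, each fully home in the insert made for it, needle and loop pointing to the far end (away from you). The needle tool goes in point first under the guard strip, handle raised, and is then lowered flat into its groove. The longer loop tool and the larger ring cutter belong to another kit: leave them where they lie.

Things in the scene. Friction and masses are not known exactly. Their poses are not given: they have to be found in the camera images.
- needle_tool: needle tool, 175 mm long: round black handle 11 wide, 10 high, thin steel needle on the last 48 mm. Origin: middle of its length, underside; y along the tool, point at y = -87 (4.5 above the underside), handle end at y = +87; z up. At the start the point is roughly away from the robot.
- loop_tool_small: the shorter loop tool, 171 mm long: round dark brown handle 11 wide, 10 high, wire loop 24 wide at one end on its last 35 mm. Origin: middle of its length, underside; y along the tool, loop at y = -86; z up. At the start the loop is roughly away from the robot.
- scraper: small blue plastic clay scraper, a bar 14 wide x 100 long x 8 mm high. Origin: middle of its underside; y along its length (both ends alike), z up.
- ring_small: the smaller ring cutter: thin metal ring, open at top and bottom, 47 outer diameter, 18 mm high. Origin: centre of its underside; z up.
- loop_tool_large: look-alike, stays where it lies: the longer loop tool, 186 long, 10 mm high, pale wooden handle, loop 24 wide at y = -93. Origin: middle of its length, underside; y along the tool.
- ring_large: look-alike, stays where it lies: the larger ring cutter, 67 diameter, 22 mm high. Origin: centre of its underside.
- needle_insert: insert for the needle tool (frame: see ring_insert). Groove 24 mm wide, closed ends, x = -8 to -197; tool at y = 0, origin at x = -102, point towards x = 0. Cheeks 10 high leave a finger trough x = -70 to -134. Dark guard strip 5 thick over x = 0 to -32, underside 16 above the board, hides 24 mm of groove: point in under it at 15 degrees, handle raised, then lower flat.
- loop_insert: insert for the shorter loop tool (frame: see ring_insert). Groove with closed ends, x = -8 to -195: 24 mm wide for the handle, 38 wide from x = -60 to the far end for the loop. The tool lies at y = 0, its origin at x = -102, its loop towards x = 0. Cheeks stand 10 above the board and leave a finger trough from x = -70 to -134.
- scraper_insert: insert for the scraper (frame: see ring_insert). Pocket 28 wide, 114 mm long, centred on x = -102, y = 0, its length along x. Its cheeks stand 10 above the board and leave an open finger trough from x = -70 to -134.
- ring_insert: wooden insert; the four lie side by side (60 mm apart, any order, fixed) in a tray with a rim 21 high. Each: 204 long (x 0 to -204), 58 wide, board 5 thick on which tools rest. Origin: middle of the far edge, underside, 6 above the worktop; x away from the robot, z up. Here a boss of 29 diameter, 9 high at x = -102, y = 0 takes the ring; clear board x = -42 to -162, ends 10 high.

How it is judged (in metres and radians):
At the end, for the whole second after the job is handed in: All four lie flat on the floor of their own inserts (3 degrees), within 10 (ring), 11 (across) or 12 mm (along) of the place, in line within 0.2 rad, needle and loop to the far end, at rest; the longer loop tool and larger ring are within 30 mm of where they began (linear speed of each of needle_tool, loop_tool_small, scraper, ring_small below 0.02 m/s and angular speed of each of needle_tool, loop_tool_small, scraper, ring_small below 0.3 rad/s and y of needle_insert in the frame of needle_tool between -0.114 and -0.09 m and y of needle_tool in the frame of needle_insert between -0.011 and 0.011 m and z of needle_tool in the frame of needle_insert below 0.017 m and angle between the y axis of needle_tool and the x axis of needle_insert, either way round below 0.2 rad and angle between needle_tool's own y axis and vertical between 1.5208 and 1.6208 rad and y of loop_insert in the frame of loop_tool_small between -0.114 and -0.09 m and y of loop_tool_small in the frame of loop_insert between -0.011 and 0.011 m and z of loop_tool_small in the frame of loop_insert below 0.017 m and angle between the y axis of loop_tool_small and the x axis of loop_insert, either way round below 0.2 rad and angle between loop_tool_small's own y axis and vertical between 1.5208 and 1.6208 rad and x of scraper in the frame of scraper_insert between -0.114 and -0.09 m and y of scraper in the frame of scraper_insert between -0.011 and 0.011 m and z of scraper in the frame of scraper_insert below 0.012 m and angle between the y axis of scraper and the x axis of scraper_insert, either way round below 0.2 rad and angle between scraper's own y axis and vertical between 1.5208 and 1.6208 rad and x of ring_small in the frame of ring_insert between -0.112 and -0.092 m and y of ring_small in the frame of ring_insert between -0.01 and 0.01 m and z of ring_small in the frame of ring_insert below 0.008 m and angle between ring_small's own z axis and vertical below 0.08 rad and distance of each of loop_tool_large, ring_large from where it was at the start of the episode below 0.03 m); the robot touches nothing.
It fails at once if the longer loop tool is moved from its place (more than 30 mm) (distance of loop_tool_large from where it was at the start of the episode above 0.03 m).
It fails at once if the larger ring cutter is moved from its place (more than 30 mm) (distance of ring_large from where it was at the start of the episode above 0.03 m).
It also fails if it takes over 112 s, if anything falls off the work surface, if the arm or the gripper's body presses on something with over 40 N, if the wrist force passes 120 N, or if a joint passes its speed limit or range.

## Working session

There is one attempt and no reset: what is moved stays moved. The work goes in short steps, Python scripts to look and compute and a tool call to move; the robot and the scene stay as the last step left them, time stands still between calls to the robot, and variables do not carry over. Pictures are saved under pics/ and viewed, at most 14 in all, crops included, and the job is handed in when it is done.

Besides the shell and the picture viewer there is one more tool, called after ">>>" as name([rows], argument=value, ...), one row to a line, values as JSON. arm_command: Moves the arm, as the interface text tells. Shift numbers are shares of 0.25 m and turn numbers shares of 180 degrees, none past 1 either way. Its arguments: {"type":"object","properties":{"rows":{"type":"array","items":{"type":"array"}},"grip":{"type":"number"}},"required":["rows"]}

```bash
ls; mkdir -p pics; cat > h.py <<'E'
import numpy as np, cv2
from bench import arm
from scipy.spatial.transform import Rotation as R
def cam(name,save=None):
    i=arm.camera_info(name); p,d=arm.get_image(name)
    if save: cv2.imwrite('pics/'+save+'.png',p)
    np.savez('last_'+name,p=p,d=d,E=np.array(i['extrinsics']),k=[i['fx'],i['fy'],i['cx'],i['cy']])
    return p,d,i
def cloud(d,i):
    v,u=np.mgrid[:d.shape[0],:d.shape[1]]
    P=np.stack([(u-i['cx'])/i['fx']*d,(v-i['cy'])/i['fy']*d,d],-1)
    E=np.array(i['extrinsics']); return P@E[:3,:3].T+E[:3,3]
E
python3 - <<'E'
from h import *
s=arm.read_state(); print(s['position'],s['ee_rot'],s['clock'],s['gripper_width'])
for n in ['scene','side']:
    p,d,i=cam(n,n+'0'); C=cloud(d,i); print(n,np.round(i['extrinsics'],2).tolist(),i['fx'])
    for q in ['needle_tool','loop_tool_small','scraper','ring_small','loop_tool_large','ring_large','needle_insert','loop_insert','scraper_insert','ring_insert']:
        r=arm.spot_in(n,q)[:2]
        print(q,[(round(a['score'],2),np.round(a['position']).tolist(),np.round(C[int(a['position'][1]),int(a['position'][0])]).tolist()) for a in r])
E
```

```text
pics
[ 235.53671132 -578.29220661  230.21598839] [-1.92098295e-01  9.81375089e-01  1.05170516e-03 -2.70049068e-04] 0.0 85.63701459410683
scene [[0.45, -0.58, 0.68, -65.75], [-0.89, -0.31, 0.33, -273.53], [0.02, -0.76, -0.65, 615.73], [0.0, 0.0, 0.0, 1.0]] 382.2451147105512
needle_tool [(0.81, [320.0, 285.0], [420.0, -135.0, -1.0])]
loop_tool_small [(0.61, [272.0, 257.0], [435.0, -19.0, 8.0]), (0.2, [320.0, 211.0], [628.0, -52.0, 7.0])]
scraper [(0.47, [320.0, 211.0], [625.0, -53.0, 7.0])]
ring_small [(0.56, [426.0, 310.0], [442.0, -340.0, 17.0])]
loop_tool_large [(0.55, [295.0, 269.0], [427.0, -75.0, 8.0])]
ring_large [(0.7, [380.0, 297.0], [446.0, -254.0, 2.0])]
needle_insert [(0.67, [383.0, 299.0], [446.0, -259.0, -2.0]), (0.65, [174.0, 193.0], [501.0, 294.0, 19.0])]
loop_insert [(0.85, [197.0, 221.0], [454.0, 191.0, 8.0])]
scraper_insert [(0.6, [175.0, 214.0], [447.0, 251.0, 10.0]), (0.3, [174.0, 193.0], [501.0, 294.0, 19.0])]
ring_insert [(0.92, [220.0, 227.0], [450.0, 126.0, 17.0])]
side [[0.09, -0.8, 0.59, -169.2], [-1.0, -0.07, 0.06, -70.88], [-0.0, -0.59, -0.81, 1035.74], [0.0, 0.0, 0.0, 1.0]] 469.88435597393345
needle_tool [(0.53, [349.0, 270.0], [421.0, -151.0, 1.0])]
loop_tool_small []
scraper []
ring_small [(0.62, [421.0, 266.0], [450.0, -333.0, 5.0])]
loop_tool_large [(0.65, [322.0, 273.0], [408.0, -86.0, -2.0])]
ring_large [(0.82, [394.0, 265.0], [445.0, -262.0, 8.0]), (0.43, [195.0, 250.0], [438.0, 241.0, 11.0])]
needle_insert [(0.97, [171.0, 245.0], [446.0, 305.0, 13.0])]
loop_insert [(0.9, [214.0, 248.0], [451.0, 194.0, 11.0])]
scraper_insert [(0.96, [195.0, 248.0], [444.0, 242.0, 11.0]), (0.18, [170.0, 248.0], [442.0, 311.0, 8.0])]
ring_insert [(0.81, [237.0, 244.0], [459.0, 137.0, 21.0])]
```

View pics/side0.png

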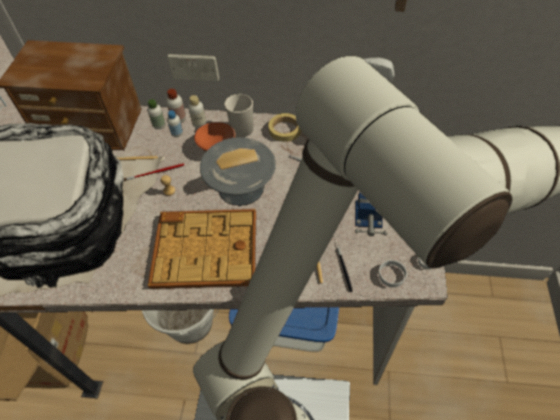

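View pics/scene0.png

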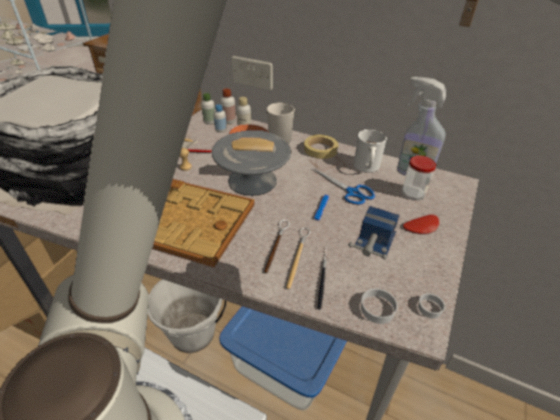

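Both views show: scraper at scene (320,208), short loop (277,247), long loop (298,258), needle (322,278), large ring (378,305), small ring (431,305); tray at side (205,248), bag at its left, cake stand behind.

```bash
cat >> h.py <<'E'
def rot(yaw,pitch=0):
    """tool down; tool y axis at angle yaw(deg) from world +y; pitch: finger tilt about tool y"""
    base=R.from_matrix(np.array([[-1,0,0],[0,1,0],[0,0,-1.]]))
    return R.from_euler('z',yaw,degrees=True)*base*R.from_euler('y',pitch,degrees=True)
def plan(*wps,start=None):
    """wps: (x,y,z,yaw[,pitch]) -> print fraction rows per waypoint"""
    s=arm.read_state(); p=np.array(s['position']); q=R.from_quat(s['ee_rot'])
    if start is not None: p=np.array(start[:3],float); q=rot(*start[3:])
    for w in wps:
        t=np.array(w[:3],float); r=rot(*w[3:])
        sh=q.inv().apply(t-p)/250; rv=(q.inv()*r).as_rotvec()/np.pi
        n=max(np.ceil(np.linalg.norm(t-p)/50),np.ceil(np.linalg.norm(rv)*180/8.59))
        print(w,'rows>=',n,[np.round(sh,3).tolist(),np.round(rv,3).tolist()])
        p,q=t,r
E
python3 - <<'E'
from h import *
s=arm.read_state();T=np.eye(4);T[:3,:3]=R.from_quat(s['ee_rot']).as_matrix();T[:3,3]=s['position']
i=arm.camera_info('wrist');print(np.round(np.linalg.inv(T)@np.array(i['extrinsics']),3),i['fx'])
pts=[]
for n in ['scene','side']:
    z=np.load(f'last_{n}.npz');C=cloud(z['d'],arm.camera_info(n));pts.append(C[z['d']>0])
C=pts[0]; S=pts[1]
# height map from both, 50mm cells: print max-z (95%) in cm
for nm,A in(('scene',C),('side',S)):
    print(nm,'rows x=300.., cols y=450..-450')
    for x in range(300,900,50):
        print(x,[ (lambda m: int(np.percentile(A[m,2],95)/10) if m.sum()>3 else -9)((abs(A[:,0]-x)<25)&(abs(A[:,1]-y)<25)&(A[:,2]<500)) for y in range(450,-451,-50)])
plan((400,-330,330,0),(440,-180,330,0),start=None)
E
```

```text
[[  -0.      -0.958   -0.287   72.243]
 [   1.      -0.      -0.       1.066]
 [   0.      -0.287    0.958 -142.157]
 [   0.       0.       0.       1.   ]] 376.00396230053155
scene rows x=300.., cols y=450..-450
300 [0, 0, -9, -9, -9, 0, 0, 0, 0, 0, 0, -9, -9, -9, -9, -9, -9, -9, -9]
350 [19, -9, -9, -9, 2, 2, 2, 2, 0, 0, 0, 0, 0, 0, 0, 0, 0, 0, -9]
400 [21, -9, -9, -9, 1, 2, 2, 2, 0, 0, 0, 0, 0, 0, 1, 1, 0, 0, -9]
450 [20, -64, -89, 1, 1, 1, 1, 1, 0, 0, 0, 0, 0, 0, 1, 1, 1, 0, -9]
500 [-38, -65, -64, 3, 2, 1, 1, 1, 0, 0, 0, 0, 4, 5, 4, 0, 1, 0, -9]
550 [-9, -81, -64, 3, 2, 9, 10, 9, 0, 0, 0, 0, 4, 7, 6, 0, 0, 0, -9]
600 [-9, 0, 4, 0, 10, 10, 10, 10, 9, 0, 0, 0, 7, 7, 7, 0, 0, 0, -9]
650 [-88, 0, 5, 0, 10, 11, 10, 10, 10, 0, 0, 0, 0, -89, 0, 0, 0, 0, -89]
700 [-75, 0, 0, 0, 10, 10, 11, 10, 10, 0, 0, 0, 0, 0, 0, 0, 0, 0, -89]
750 [0, 0, 0, -9, 10, 10, 10, 10, 0, 0, 0, 0, 0, 0, 0, 0, 0, 0, -89]
800 [0, 0, 0, 4, -9, -9, -9, 0, 0, 0, 0, 6, 0, 9, 9, 0, 0, 0, -89]
850 [6, 8, 5, 4, 6, 10, 10, 2, 2, 1, 8, 9, 5, 9, 9, 0, 0, 0, -89]
side rows x=300.., cols y=450..-450
300 [0, 0, 0, 1, 0, 0, 0
[... 318 characters left out ...]
35, -89, -89]
550 [20, 0, 3, 3, 2, 10, 10, 10, 0, -65, -66, 0, 4, 7, 1, 0, -45, -88, -89]
600 [18, 0, 5, 0, 10, 10, 10, 10, 10, -66, -66, -66, 7, 7, 0, -89, -56, -9, -89]
650 [1, 0, 6, 0, 10, 11, 11, 10, 10, -9, -9, -67, 0, -88, -89, -89, -67, -9, -89]
700 [1, 1, 1, 0, 10, 11, 11, 11, 10, 0, -9, -9, -9, -89, -89, -89, -76, -9, -9]
750 [1, 1, 0, 4, 10, 10, 10, 10, 0, 0, -9, -9, -9, -89, -88, -89, -85, -9, -9]
800 [0, 0, 0, 4, 1, 5, -9, 0, 0, 0, -9, -9, -9, -9, -9, -9, -9, -9, -9]
850 [7, 8, 3, 4, 4, 10, 10, 2, 2, 1, -9, -9, -9, -9, -9, -9, -9, -9, -9]
(400, -330, 330, 0) rows>= 7.0 [[-0.984, 0.674, -0.395], [0.0, 0.0, 0.123]]
(440, -180, 330, 0) rows>= 4.0 [[-0.16, 0.6, 0.0], [0.0, 0.0, 0.0]]
```

```bash
python3 - <<'E'
from h import *
plan((300,-380,300,0),(370,-190,300,0),(390,30,300,0),(390,210,300,0))
E
```

```text
(300, -380, 300, 0) rows>= 5.0 [[-0.538, 0.64, -0.275], [0.0, 0.0, 0.123]]
(370, -190, 300, 0) rows>= 5.0 [[-0.28, 0.76, 0.0], [0.0, 0.0, 0.0]]
(390, 30, 300, 0) rows>= 5.0 [[-0.08, 0.88, 0.0], [0.0, 0.0, 0.0]]
(390, 210, 300, 0) rows>= 4.0 [[0.0, 0.72, 0.0], [0.0, 0.0, 0.0]]
```

>>> arm_command([
  [[-0.538,0.64,-0.275],[0,0,0.123]],
  [[-0.538,0.64,-0.275],[0,0,0.123]],
  [[-0.538,0.64,-0.275],[0,0,0.123]],
  [[-0.538,0.64,-0.275],[0,0,0.123]],
  [[-0.538,0.64,-0.275],[0,0,0.123]],
], grip=1)

```text
clock: 1.6
position: [300.7, -377.5, 302.3]
ee_rot: [-0.001, 1.0, -0.001, 0.002]
contact_force: [-0.3, -0.5, 0.2]
gripper_width: 85.4
grasp_force: 0.0
```

>>> arm_command([
  [[-0.28,0.76,0],[0,0,0]],
  [[-0.28,0.76,0],[0,0,0]],
  [[-0.28,0.76,0],[0,0,0]],
  [[-0.28,0.76,0],[0,0,0]],
  [[-0.28,0.76,0],[0,0,0]],
])

```text
clock: 2.1
position: [371.4, -185.8, 300.6]
ee_rot: [-0.004, 1.0, 0.0, 0.001]
contact_force: [0.2, -0.8, 0.5]
gripper_width: 85.0
grasp_force: 0.0
```

```bash
python3 - <<'E'
from h import *
s=arm.read_state(); print(s['position'],s['ee_rot'],s['clock'])
p,d,i=cam('wrist','w0'); np.savez('tools',p=p,d=d,E=np.array(i['extrinsics']),k=[i['fx'],i['fy'],i['cx'],i['cy']])
E
```

```text
[ 371.38889508 -185.76292036  300.62008777] [-4.29291566e-03  9.99990180e-01  2.41902654e-04  1.07313833e-03] 2.1
```

View pics/w0.png

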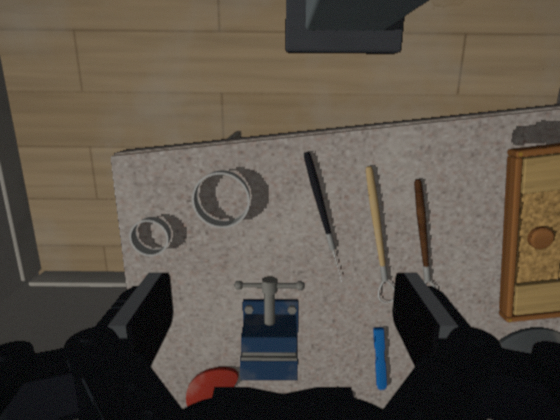

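>>> arm_command([
  [[-0.08,0.88,0],[0,0,0]],
  [[-0.08,0.88,0],[0,0,0]],
  [[-0.08,0.88,0],[0,0,0]],
  [[-0.08,0.88,0],[0,0,0]],
  [[-0.08,0.88,0],[0,0,0]],
])

```text
clock: 2.65
position: [390.1, 32.0, 300.4]
ee_rot: [-0.001, 1.0, 0.0, 0.0]
contact_force: [0.3, -0.4, 0.2]
gripper_width: 85.4
grasp_force: 0.0
```

>>> arm_command([
  [[0,0.72,0],[0,0,0]],
  [[0,0.72,0],[0,0,0]],
  [[0,0.72,0],[0,0,0]],
  [[0,0.72,0],[0,0,0]],
  [[0,0.72,0],[0,0,0]],
])

```text
clock: 3.15
position: [390.5, 212.3, 299.6]
ee_rot: [-0.001, 1.0, -0.0, -0.0]
contact_force: [-0.4, -0.3, 0.2]
gripper_width: 85.2
grasp_force: 0.0
```

```bash
python3 - <<'E'
from h import *
s=arm.read_state(); print(s['position'],s['ee_rot'],s['clock'])
p,d,i=cam('wrist','w1'); np.savez('tray',p=p,d=d,E=np.array(i['extrinsics']),k=[i['fx'],i['fy'],i['cx'],i['cy']])
E
```

```text
[390.51292987 212.27437293 299.55608566] [-1.20325345e-03  9.99999222e-01 -2.73671234e-04 -1.84559382e-04] 3.15
```

View pics/w1.png

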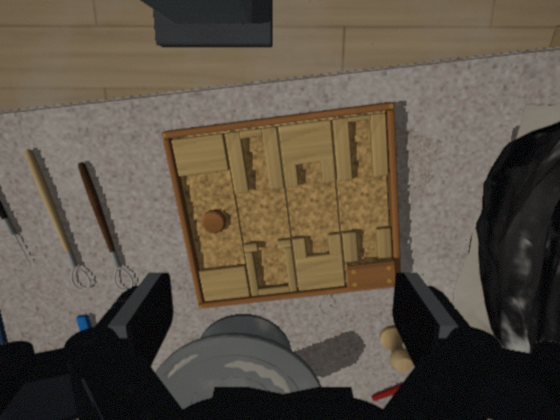

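Wrist view 1: small ring (152,236), large ring (222,198), needle (305,155)-(342,275), long loop (370,168)-(386,290), short loop (418,180)-(433,295), scraper (380,357). View 2: tray corners (165,135),(392,104),(396,287),(198,305); boss at (213,220) so order from the right: ring, loop, scraper, needle (guard at (372,275)).

```bash
cat >> h.py <<'E'
def ray(uv,z,Z):
    """pixels Nx2 -> world at height z"""
    uv=np.atleast_2d(np.array(uv,float)); k=Z['k'];E=Z['E']
    v=np.c_[(uv[:,0]-k[2])/k[0],(uv[:,1]-k[3])/k[1],np.ones(len(uv))]@E[:3,:3].T
    return E[:3,3]+v*((z-E[2,3])/v[:,2])[:,None]
def blob(mask,roi):
    x0,y0,x1,y1=roi; m=np.zeros(mask.shape,np.uint8); m[y0:y1,x0:x1]=mask[y0:y1,x0:x1]
    n,l,st,_=cv2.connectedComponentsWithStats(m); j=1+np.argmax(st[1:,4]); ys,xs=np.where(l==j); return np.c_[xs,ys]
E
cat > m.py <<'E'
from h import *
Z=np.load('tray.npz'); p=Z['p']; hsv=cv2.cvtColor(p,cv2.COLOR_BGR2HSV)
b=blob(((hsv[...,1]>90)).astype(np.uint8),(130,90,430,312)); w=ray(b,24,Z)[:,:2]
c,sz,a=cv2.minAreaRect(w.astype(np.float32)); print('tray',np.round(c,1),np.round(sz,1),round(a,2))
cr=ray([(165,135),(392,104),(396,287),(198,305)],24,Z)[:,:2];print(np.round(cr,1).tolist(),'edges',np.round(np.linalg.norm(cr-np.roll(cr,-1,0),axis=1),1))
print('boss hsv',hsv[220,213],'board',hsv[240,215],'wood',hsv[155,200], 'rim',hsv[200,180:188].tolist(), 'guard',hsv[275,372])
bm=(hsv[...,2]<(0.5*hsv[220,213,2]+0.5*hsv[240,215,2])).astype(np.uint8)
bb=blob(bm,(195,198,235,240)); (bc,r)=cv2.minEnclosingCircle(bb.astype(np.float32)); print('boss',bc,r,np.round(ray([bc],20,Z),1))
Z=np.load('tools.npz');p=Z['p'];hsv=cv2.cvtColor(p,cv2.COLOR_BGR2HSV); g=hsv[...,2]
for n,m,roi in [('needle',g<70,(295,145,345,240)),('small',(hsv[...,1]>110)&(g<150),(408,172,440,275)),('large',(hsv[...,1]>80),(360,160,395,285)),('scraper',(hsv[...,1]>140)&(hsv[...,0]>95),(365,315,395,392))]:
    b=blob(m.astype(np.uint8),roi); w=ray(b,5,Z)[:,:2]; mu=w.mean(0); ev,V=np.linalg.eigh(np.cov((w-mu).T)); v=V[:,1]*np.sign(V[0,1]); t=(w-mu)@v; s=(w-mu)@V[:,0]
    print(n,len(b),'near',np.round(mu+v*t.min(),1),'far',np.round(mu+v*t.max(),1),'len',round(np.ptp(t),1),'wid',round(np.ptp(s),1),'yaw',round(np.degrees(np.arctan2(v[1],v[0])),2))
for n,uv in [('ring_s',[(132,236),(173,236),(152,217),(152,256)])]: print(n,np.round(ray(uv,18,Z),1).tolist())
C=np.hstack([cv2.resize(p[195:275,110:190],(480,480)),]); 
cv2.imwrite('pics/crop0.png',np.hstack([C]))
E
python3 m.py
```

```text
tray [466.4 238.2] [260.7 285.6] 7.26
[[359.4, 84.6], [326.1, 330.6], [544.2, 354.2], [570.0, 107.7]] edges [248.2 219.4 247.8 211.9]
boss hsv [ 14 163 108] board [ 18 127 147] wood [ 19 119 137] rim [[14, 157, 86], [13, 159, 61], [13, 166, 46], [13, 152, 42], [17, 170, 42], [16, 137, 56], [18, 135, 68], [18, 138, 74]] guard [ 14 154 109]
boss (213.5, 222.0) 25.124788284301758 [[461.3 132.   20. ]]
needle 829 near [ 361.5 -155.8] far [ 471.2 -121.8] len 114.8 wid 14.9 yaw 17.23
small 551 near [393.8 -23.8] far [504.8  -0.6] len 113.4 wid 9.1 yaw 11.8
large 712 near [377.9 -83.2] far [505.3 -55.6] len 130.4 wid 9.9 yaw 12.23
scraper 576 near [597.2 -53.7] far [696.5 -40.7] len 100.2 wid 13.8 yaw 7.48
ring_s [[463.0, -365.1, 18.0], [462.6, -315.6, 18.0], [438.7, -338.7, 18.0], [489.1, -343.3, 18.0]]
```

View pics/crop0.png

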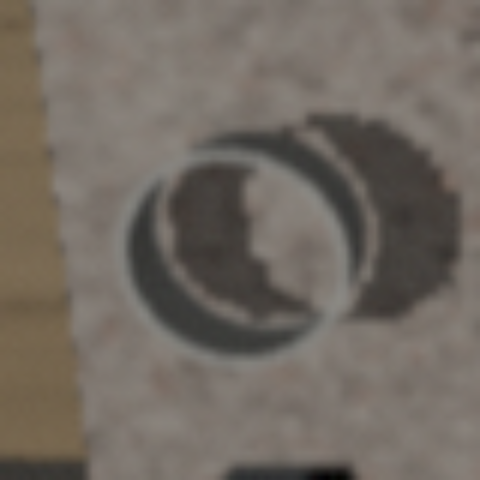

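Ring rim in the crop spans x 125–352, y 148–358, so its centre is pixel (149.8,237.1).

```bash
python3 - <<'E'
from h import *
Z=np.load('tray.npz'); p=Z['p'][95:310,150:410]
p=cv2.resize(p,None,fx=2.75,fy=2.75,interpolation=cv2.INTER_CUBIC); p=np.clip(p*1.6,0,255).astype(np.uint8)
cv2.imwrite('pics/crop1.png',p)
Z=np.load('tools.npz');print(ray([(149.8,237.1),(130.8,237),(168.7,237)],18,Z))
E
```

```text
[[ 464.29165572 -343.72577925   18.        ]
 [ 464.3509159  -366.64787249   18.        ]
 [ 463.97497252 -320.89935729   18.        ]]
```

View pics/crop1.png

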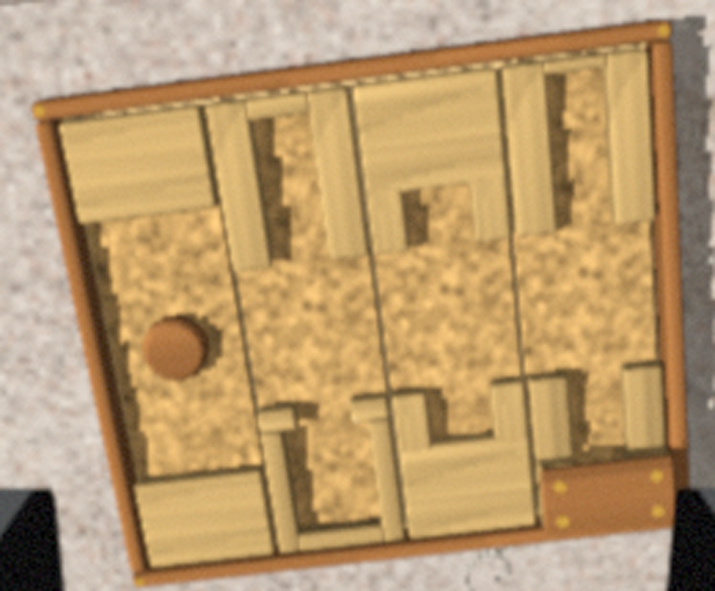

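```bash
cat > tf.py <<'E'
from h import *
from scipy.optimize import least_squares
Z=np.load('tray.npz')
F=[((175,348),20,-102,0),((82,221),21,-162,-29),((218,206),21,-162,29),((135,484),21,-42,-29),((266,467),21,-42,29),((240,268),21,-134,31),((367,255),21,-134,89),((373,253),21,-134,91),((508,238),21,-134,149),((392,394),21,-70,91),((523,377),21,-70,149),((520,232),21,-134,151),((655,218),21,-134,209),((527,378),21,-70,151),((660,364),21,-70,209)]
W=np.array([ray([(u/2.75+149.8,v/2.75+94.8)],z,Z)[0,:2] for (u,v),z,_,_ in F]); L=np.array([f[2:] for f in F],float)
def tr(q,L): c,s=np.cos(q[2]),np.sin(q[2]); return np.array(L)@np.array([[c,s],[-s,c]])+q[:2]
r=least_squares(lambda q:(tr(q,L)-W).ravel(),[560,130,0.1],loss='soft_l1')
if __name__=='__main__':
    q=r.x; print(q,np.degrees(q[2])); print(np.round(tr(q,L)-W,1).tolist())
    for n,y in zip(['ring','loop','scr','needle'],[0,60,120,180]): print(n,np.round(tr(q,[(-102,y),(0,y)]),1).tolist())
E
python3 tf.py
```

```text
[5.62011904e+02 1.44008881e+02 1.26009274e-01] 7.219799596741412
[[0.4, -0.7], [0.2, -1.5], [-0.7, -0.5], [-0.3, -1.0], [0.9, -2.3], [0.5, -3.2], [-1.0, 1.1], [-0.4, 0.5], [-1.2, 2.0], [0.1, 0.0], [0.9, 0.9], [1.1, -0.9], [-0.1, 1.1], [0.1, 1.2], [-0.6, 1.7]]
ring [[460.8, 131.2], [562.0, 144.0]]
loop [[453.3, 190.7], [554.5, 203.5]]
scr [[445.7, 250.2], [546.9, 263.1]]
needle [[438.2, 309.8], [539.4, 322.6]]
```

```bash
python3 - <<'E'
from h import *
from tf import tr
s=arm.read_state(); print(np.round(s['joints'],2))
A=[]
for n in ['scene','side']:
    z=np.load(f'last_{n}.npz');C=cloud(z['d'],arm.camera_info(n))[z['d']>0];A.append(C)
A=np.vstack(A); m=(A[:,2]>60)&(A[:,2]<140)&(A[:,0]>480)&(A[:,0]<780)&(A[:,1]>0)&(A[:,1]<330);B=A[m]
print('stand minx',np.percentile(B[:,0],1),'y',np.percentile(B[:,1],[1,99]))
for y in range(60,330,30): b=B[abs(B[:,1]-y)<15]; print(y,len(b),b[:,0].min() if len(b) else 0)
plan((445,0,200,7.5),(600,-47,140,7.5),(647,-47,60,7.5),(647,-47,2,7.5))
E
```

```text
[ 0.86  0.02 -0.29  0.   -1.26 -2.43]
stand minx 559.6310108746364 y [ 62.18797768 252.03640631]
60 327 600.5018230923373
90 914 571.5995357747854
120 1142 556.5002438219823
150 1182 555.5985928108049
180 1118 556.7544429504695
210 911 565.4775731617892
240 615 584.6066197665136
270 28 638.1785072831999
300 0 0
(445, 0, 200, 7.5) rows>= 5.0 [[-0.218, -0.843, 0.399], [-0.0, -0.0, -0.041]]
(600, -47, 140, 7.5) rows>= 4.0 [[-0.59, -0.267, 0.24], [0.0, 0.0, 0.0]]
(647, -47, 60, 7.5) rows>= 2.0 [[-0.186, -0.025, 0.32], [0.0, 0.0, 0.0]]
(647, -47, 2, 7.5) rows>= 2.0 [[0.0, 0.0, 0.232], [0.0, 0.0, 0.0]]
```

>>> arm_command([
  [[-0.218,-0.843,0.399],[0,0,-0.041]],
  [[-0.218,-0.843,0.399],[0,0,-0.041]],
  [[-0.218,-0.843,0.399],[0,0,-0.041]],
  [[-0.218,-0.843,0.399],[0,0,-0.041]],
  [[-0.218,-0.843,0.399],[0,0,-0.041]],
], grip=0.55)

```text
clock: 3.7
position: [443.7, -4.6, 199.5]
ee_rot: [-0.063, 0.998, -0.0, -0.0]
contact_force: [0.3, -0.1, 1.1]
gripper_width: 46.9
grasp_force: 0.0
```

>>> arm_command([
  [[-0.59,-0.267,0.24],[0,0,0]],
  [[-0.59,-0.267,0.24],[0,0,0]],
  [[-0.59,-0.267,0.24],[0,0,0]],
  [[-0.59,-0.267,0.24],[0,0,0]],
  [[-0.59,-0.267,0.24],[0,0,0]],
])

```text
clock: 4.2
position: [600.2, -51.2, 137.7]
ee_rot: [-0.062, 0.998, -0.0, -0.002]
contact_force: [-1.2, -0.1, -0.8]
gripper_width: 47.1
grasp_force: 0.0
```

>>> arm_command([
  [[-0.186,-0.025,0.32],[0,0,0]],
  [[-0.186,-0.025,0.32],[0,0,0]],
  [[-0.186,-0.025,0.32],[0,0,0]],
  [[-0.186,-0.025,0.32],[0,0,0]],
  [[-0.186,-0.025,0.32],[0,0,0]],
])

```text
clock: 4.7
position: [646.4, -48.6, 62.7]
ee_rot: [-0.064, 0.998, -0.0, 0.002]
contact_force: [-0.0, 0.1, -0.4]
gripper_width: 46.8
grasp_force: 0.0
```

```bash
python3 - <<'E'
from h import *
plan((647,-47,2,7.5))
print(arm.read_state()['joints'])
E
```

```text
(647, -47, 2, 7.5) rows>= 2.0 [[-0.003, 0.006, 0.243], [-0.0, 0.001, -0.001]]
[ 1.74289999e-01  5.74368196e-01 -1.34255909e-01  6.40844499e-04
 -8.59088026e-01 -1.61660140e+00]
```

>>> arm_command([
  [[0,0.005,0.1],[0,0,0]],
  [[0,0.005,0.2],[0,0,0]],
  [[0,0.005,0.243],[0,0,0]],
  [[0,0.005,0.243],[0,0,0]],
  [[0,0.005,0.243],[0,0,0]],
])

```text
clock: 5.2
position: [646.9, -46.7, 1.6]
ee_rot: [-0.065, 0.998, -0.0, 0.002]
contact_force: [0.5, -0.4, 0.7]
gripper_width: 46.8
grasp_force: 0.0
```

>>> arm_command([
  [[0,0,0],[0,0,0]],
  [[0,0,0],[0,0,0]],
  [[0,0,0],[0,0,0]],
  [[0,0,0],[0,0,0]],
  [[0,0,0],[0,0,0]],
], grip=0)

```text
clock: 5.7
position: [646.8, -46.6, 1.1]
ee_rot: [-0.065, 0.998, -0.0, 0.001]
contact_force: [-2.2, 1.3, 6.6]
gripper_width: 12.2
grasp_force: 60.9
```

>>> arm_command([
  [[0,0,-0.06],[0,0,0]],
  [[0,0,-0.2],[0,0,0]],
  [[0,0,-0.4],[0,0,0]],
  [[0,0,-0.5],[0,0,0]],
  [[0,0,-0.5],[0,0,0]],
])

```text
clock: 6.2
position: [649.1, -46.6, 131.0]
ee_rot: [-0.065, 0.998, 0.0, 0.006]
contact_force: [0.0, -0.4, 0.3]
gripper_width: 12.5
grasp_force: 60.2
```

```bash
python3 - <<'E'
from h import *
p,d,i=cam('wrist','w2')
plan((480,0,140,7.2),(446,225,140,7.2),(446,250.5,60,7.2),(446,250.5,14,7.2))
E
```

```text
(480, 0, 140, 7.2) rows>= 4.0 [[0.639, 0.271, -0.052], [0.0, 0.002, 0.001]]
(446, 225, 140, 7.2) rows>= 5.0 [[0.022, 0.91, 0.0], [0.0, 0.0, 0.0]]
(446, 250.5, 60, 7.2) rows>= 2.0 [[-0.013, 0.101, 0.32], [0.0, 0.0, 0.0]]
(446, 250.5, 14, 7.2) rows>= 1.0 [[0.0, 0.0, 0.184], [0.0, 0.0, 0.0]]
```

View pics/w2.png

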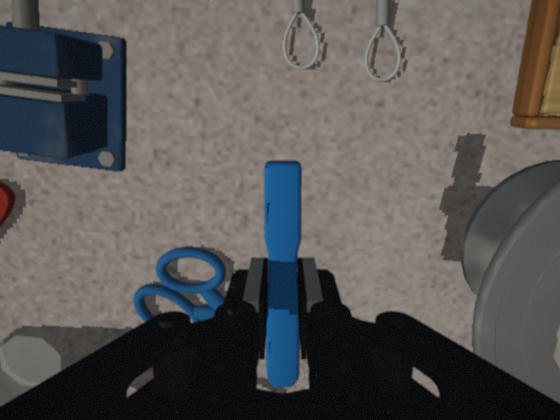

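Scraper is held straight at its middle (pixel 283,270).

>>> arm_command([
  [[0.639,0.271,-0.052],[0,0.002,0]],
  [[0.639,0.271,-0.052],[0,0.002,0]],
  [[0.639,0.271,-0.052],[0,0.002,0]],
  [[0.639,0.271,-0.052],[0,0.002,0]],
  [[0.639,0.271,-0.052],[0,0.002,0]],
])

```text
clock: 6.75
position: [474.7, -0.1, 137.1]
ee_rot: [-0.065, 0.998, -0.0, -0.005]
contact_force: [0.2, 0.2, -0.0]
gripper_width: 12.2
grasp_force: 60.2
```

>>> arm_command([
  [[0.022,0.91,0],[0,0,0]],
  [[0.022,0.91,0],[0,0,0]],
  [[0.022,0.91,0],[0,0,0]],
  [[0.022,0.91,0],[0,0,0]],
  [[0.022,0.91,0],[0,0,0]],
])

```text
clock: 7.25
position: [444.0, 227.9, 136.9]
ee_rot: [-0.066, 0.998, -0.0, -0.003]
contact_force: [0.6, -0.4, -0.6]
gripper_width: 12.2
grasp_force: 60.2
```

>>> arm_command([
  [[-0.013,0.101,0.32],[0,0,0]],
  [[-0.013,0.101,0.32],[0,0,0]],
  [[-0.013,0.101,0.32],[0,0,0]],
  [[-0.013,0.101,0.32],[0,0,0]],
  [[-0.013,0.101,0.32],[0,0,0]],
])

```text
clock: 7.75
position: [444.7, 250.4, 58.9]
ee_rot: [-0.064, 0.998, 0.0, -0.002]
contact_force: [0.3, -0.4, 1.1]
gripper_width: 12.3
grasp_force: 60.2
```

```bash
python3 - <<'E'
from h import *
p,d,i=cam('wrist','w3')
plan((446,250.5,14,7.2))
E
```

```text
(446, 250.5, 14, 7.2) rows>= 1.0 [[-0.006, -0.001, 0.181], [0.001, -0.001, 0.001]]
```

View pics/w3.png

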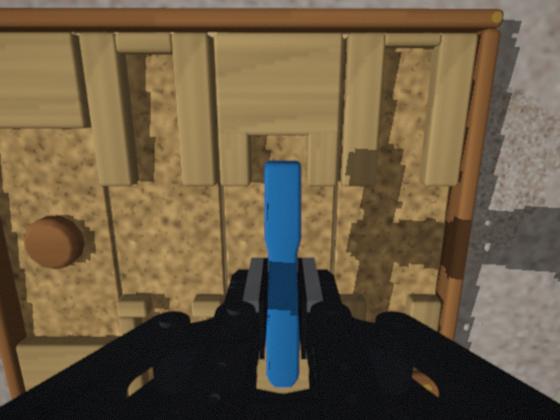

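```bash
python3 - <<'E'
from h import *
from tf import tr,r
Z=np.load('last_wrist.npz')
for uv,l in [((249,184),(-134,106)),((308,184),(-134,134)),((217,184),(-134,91)),((338,184),(-134,149)),((249,133),(-159,106)),((308,133),(-159,134)),((134,184),(-134,48)),((182,184),(-134,72)),((382,184),(-134,168)),((426,184),(-134,192))]:
    w=ray([uv],21,Z)[0,:2]; t=tr(r.x,[l])[0]; print(uv,np.round(w,1),np.round(t,1),np.round(w-t,1))
E
```

```text
(249, 184) [415.7 231.3] [415.8 232.3] [-0. -1.]
(308, 184) [412.  260.1] [412.2 260.1] [-0.2 -0. ]
(217, 184) [417.7 215.8] [417.6 217.4] [ 0.1 -1.7]
(338, 184) [410.1 274.7] [410.3 275. ] [-0.2 -0.3]
(249, 133) [391.2 228.8] [391.  229.2] [ 0.3 -0.4]
(308, 133) [387.7 256.4] [387.4 257. ] [ 0.2 -0.5]
(134, 184) [423.  175.4] [423.  174.8] [-0.1  0.6]
(182, 184) [419.9 198.7] [420.  198.6] [-0.1  0.1]
(382, 184) [407.4 296.1] [408.  293.8] [-0.6  2.3]
(426, 184) [404.6 317.5] [404.9 317.6] [-0.3 -0.1]
```

>>> arm_command([
  [[-0.006,0,0.1],[0,0,0]],
  [[-0.006,0,0.17],[0,0,0]],
  [[-0.006,0,0.185],[0,0,0]],
  [[-0.006,0,0.185],[0,0,0]],
  [[-0.006,0,0.185],[0,0,0]],
])

```text
clock: 8.3
position: [445.6, 250.7, 12.8]
ee_rot: [-0.064, 0.998, 0.001, -0.002]
contact_force: [-0.2, 0.4, -0.2]
gripper_width: 12.4
grasp_force: 60.2
```

>>> arm_command([
  [[0,0,0],[0,0,0]],
  [[0,0,0],[0,0,0]],
  [[0,0,0],[0,0,0]],
  [[0,0,-0.2],[0,0,0]],
  [[0,0,-0.4],[0,0,0]],
], grip=0.4)

```text
clock: 8.8
position: [444.5, 249.5, 110.8]
ee_rot: [-0.065, 0.998, -0.002, -0.005]
contact_force: [1.3, 1.4, -0.0]
gripper_width: 34.2
grasp_force: 0.0
```

```bash
python3 - <<'E'
from h import *
p,d,i=cam('wrist','w4')
plan((446,240,130,8),(455,20,130,11.8),(477.5,-6.5,60,11.8),(477.5,-6.5,2,11.8))
E
```

```text
(446, 240, 130, 8) rows>= 1.0 [[0.021, -0.051, -0.038], [0.002, 0.002, -0.002]]
(455, 20, 130, 11.8) rows>= 5.0 [[0.087, -0.876, 0.0], [0.0, 0.0, -0.021]]
(477.5, -6.5, 60, 11.8) rows>= 2.0 [[-0.066, -0.122, 0.28], [0.0, 0.0, 0.0]]
(477.5, -6.5, 2, 11.8) rows>= 2.0 [[0.0, 0.0, 0.232], [0.0, 0.0, 0.0]]
```

View pics/w4.png

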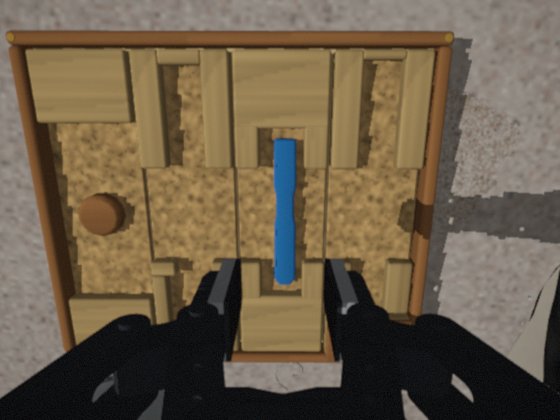

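Scraper lies flat in its pocket (285,210).

>>> arm_command([
  [[0.108,-0.927,-0.06],[0,0,-0.02]],
  [[0.108,-0.927,-0.06],[0,0,-0.02]],
  [[0.108,-0.927,-0.06],[0,0,-0.02]],
  [[0.108,-0.927,-0.06],[0,0,-0.02]],
  [[0.108,-0.927,-0.06],[0,0,-0.02]],
])

```text
clock: 9.35
position: [447.8, 14.7, 126.8]
ee_rot: [-0.095, 0.995, -0.0, -0.003]
contact_force: [0.8, 0.1, 0.3]
gripper_width: 34.6
grasp_force: 0.0
```

```bash
cat >> h.py <<'E'
def bar(Z,mask,roi,z=5):
    b=blob(mask.astype(np.uint8),roi); w=ray(b,z,Z)[:,:2]; mu=w.mean(0); ev,V=np.linalg.eigh(np.cov((w-mu).T)); v=V[:,1]*np.sign(V[0,1]); t=(w-mu)@v; s=(w-mu)@V[:,0]
    near=mu+v*t.min(); print(len(b),b.min(0),b.max(0),'near',np.round(near,1),'far',np.round(mu+v*t.max(),1),'wid',round(np.ptp(s),1),'yaw',round(np.degrees(np.arctan2(v[1],v[0])),2)); return near,v
E
python3 - <<'E'
from h import *
print(arm.read_state()['position'])
cam('wrist','w5'); Z=np.load('last_wrist.npz'); h=cv2.cvtColor(Z['p'],cv2.COLOR_BGR2HSV)
C=np.array([[473,-9,5,1],[394,-24,5,1]]).T; q=np.linalg.inv(Z['E'])@C; print('expect px',(q[:2]/q[2]*Z['k'][:2][:,None]+Z['k'][2:][:,None]).T)
uv=(q[:2]/q[2]*Z['k'][:2][:,None]+Z['k'][2:][:,None]).T
x0,x1=int(uv[:,0].min()-40),int(uv[:,0].max()+40);y0=max(0,int(uv[:,1].min()-25));y1=int(uv[:,1].max()+30)
n,v=bar(Z,(h[...,1]>110)&(h[...,2]<150),(x0,y0,x1,y1)); o=n+85.5*v; print('origin',o)
yaw=np.degrees(np.arctan2(v[1],v[0]))
plan((o[0],o[1],60,yaw),(o[0],o[1],2,yaw))
E
```

```text
[447.76359079  14.65727581 126.83928215]
expect px [[243.1035198  226.856518  ]
 [239.99254115 115.59475998]]
1575 [236 115] [251 255] near [393.5 -23.5] far [494.8  -2.6] wid 9.4 yaw 11.68
origin [477.20804675  -6.20709067]
(np.float64(477.2080467549751), np.float64(-6.207090667503945), 60, np.float64(11.676591658978808)) rows>= 2.0 [[-0.106, -0.094, 0.267], [0.0, -0.002, -0.005]]
(np.float64(477.2080467549751), np.float64(-6.207090667503945), 2, np.float64(11.676591658978808)) rows>= 2.0 [[0.0, 0.0, 0.232], [0.0, 0.0, 0.0]]
```

>>> arm_command([
  [[-0.106,-0.094,0.267],[0,-0.002,-0.005]],
  [[-0.106,-0.094,0.267],[0,-0.002,-0.005]],
  [[-0.106,-0.094,0.267],[0,-0.002,-0.005]],
  [[-0.106,-0.094,0.4],[0,-0.002,-0.005]],
  [[-0.106,-0.094,0.4],[0,-0.002,-0.005]],
])

```text
clock: 9.9
position: [475.9, -1.4, 24.5]
ee_rot: [-0.103, 0.995, -0.0, -0.003]
contact_force: [-0.9, 0.3, 0.2]
gripper_width: 34.0
grasp_force: 0.0
```

```bash
python3 - <<'E'
from h import *
plan((477.2,-6.2,1.5,11.7))
E
```

```text
(477.2, -6.2, 1.5, 11.7) rows>= 1.0 [[-0.002, -0.02, 0.092], [0.0, -0.002, 0.001]]
```

>>> arm_command([
  [[-0.004,-0.02,0],[0,0,0]],
  [[-0.004,-0.02,0.05],[0,0,0]],
  [[-0.004,-0.02,0.092],[0,0,0]],
  [[-0.004,-0.02,0.092],[0,0,0]],
  [[-0.004,-0.02,0.092],[0,0,0]],
])

```text
clock: 10.4
position: [480.8, -5.5, 4.0]
ee_rot: [-0.104, 0.995, 0.0, 0.0]
contact_force: [-0.6, 1.0, 0.5]
gripper_width: 34.2
grasp_force: 0.0
```

>>> arm_command([
  [[0,0,0],[0,0,0]],
  [[0,0,0],[0,0,0]],
  [[0,0,0],[0,0,0]],
  [[0,0,0],[0,0,0]],
  [[0,0,0],[0,0,0]],
], grip=0)

```text
clock: 10.9
position: [480.8, -5.5, 4.1]
ee_rot: [-0.104, 0.995, 0.0, 0.001]
contact_force: [-0.3, 0.6, 5.4]
gripper_width: 6.7
grasp_force: 58.8
```

>>> arm_command([
  [[0,0,-0.06],[0,0,0]],
  [[0,0,-0.2],[0,0,0]],
  [[0,0,-0.4],[0,0,0]],
  [[0,0,-0.4],[0,0,0]],
  [[0,0,-0.4],[0,0,0]],
])

```text
clock: 11.4
position: [480.9, -5.4, 104.6]
ee_rot: [-0.104, 0.995, 0.001, 0.002]
contact_force: [-1.1, 0.1, -0.6]
gripper_width: 6.6
grasp_force: 59.0
```

```bash
python3 - <<'E'
from h import *
cam('wrist','w6'); Z=np.load('last_wrist.npz'); h=cv2.cvtColor(Z['p'],cv2.COLOR_BGR2HSV); s=arm.read_state(); zz=s['position'][2]+4
print(s['position'])
C=np.array([[477,-6,zz,1],[394,-24,zz,1]]).T; q=np.linalg.inv(Z['E'])@C; uv=(q[:2]/q[2]*Z['k'][:2][:,None]+Z['k'][2:][:,None]).T;print(uv)
n,v=bar(Z,(h[...,1]>110)&(h[...,2]<150),(int(uv[:,0].min()-40),max(0,int(uv[:,1].min()-45)),int(uv[:,0].max()+40),int(uv[:,1].max()-10)),zz)
print('grip offset from origin along tool', (np.array(s['position'][:2])-n)@v-85.5)
plan((453.3,190.7,107,7.2),(453.3,190.7,50,7.2))
E
```

```text
[479.90111299  -5.72059446 103.24593933]
[[280.17111482 271.05553711]
 [278.16188469  45.45919747]]
5052 [269  43] [295 260] near [393. -23.] far [472.   -6.3] wid 9.7 yaw 11.93
grip offset from origin along tool 3.099691551882657
(453.3, 190.7, 107, 7.2) rows>= 4.0 [[-0.057, 0.791, -0.014], [0.0, 0.0, 0.026]]
(453.3, 190.7, 50, 7.2) rows>= 2.0 [[0.0, 0.0, 0.228], [0.0, 0.0, 0.0]]
```

>>> arm_command([
  [[-0.068,0.79,-0.02],[0,0,0.026]],
  [[-0.068,0.79,-0.02],[0,0,0.026]],
  [[-0.068,0.79,-0.02],[0,0,0.026]],
  [[-0.068,0.79,-0.02],[0,0,0.026]],
  [[-0.068,0.79,-0.02],[0,0,0.026]],
])

```text
clock: 11.95
position: [455.9, 195.5, 107.1]
ee_rot: [-0.066, 0.998, -0.0, -0.0]
contact_force: [1.4, -0.5, -0.8]
gripper_width: 6.5
grasp_force: 59.0
```

>>> arm_command([
  [[0,0,0.1],[0,0,0]],
  [[0,0,0.2],[0,0,0]],
  [[0,0,0.22],[0,0,0]],
  [[0,0,0.22],[0,0,0]],
  [[0,0,0.22],[0,0,0]],
])

```text
clock: 12.45
position: [456.7, 191.0, 53.7]
ee_rot: [-0.063, 0.998, 0.0, 0.0]
contact_force: [-0.3, -0.1, -0.6]
gripper_width: 6.6
grasp_force: 59.0
```

```bash
python3 - <<'E'
from h import *
from tf import tr,r
cam('wrist','w7'); Z=np.load('last_wrist.npz'); h=cv2.cvtColor(Z['p'],cv2.COLOR_BGR2HSV); s=arm.read_state(); zz=s['position'][2]+1
print(s['position'],s['ee_rot'])
C=np.array([[456,191,zz,1],[369,180,zz,1]]).T; q=np.linalg.inv(Z['E'])@C; uv=(q[:2]/q[2]*Z['k'][:2][:,None]+Z['k'][2:][:,None]).T;print(uv)
n,v=bar(Z,(h[...,1]>110)&(h[...,2]<70),(int(uv[:,0].min()-20),max(0,int(uv[:,1].min()-25)),int(uv[:,0].max()+20),int(uv[:,1].max()-10)),zz)
o=n+85.5*v;g=tr(r.x,[(-102,60)])[0];print('origin',o,'goal',g,'pos now',s['position'])
p=np.array(s['position'][:2])+g-o
plan((456.3,191.1,15.5,7.2),(p[0],p[1],15.5,7.2))
E
```

```text
[456.94249986 191.21325415  54.07540126] [-6.29052742e-02  9.98019203e-01  5.25917707e-04  5.65282276e-04]
[[279.77596876 277.00058979]
 [279.25494324  47.80956966]]
1979 [272  41] [295 266] near [366.4 183.5] far [450.6 193.9] wid 9.0 yaw 6.98
origin [451.23040059 193.94003278] goal [453.28006434 190.71420135] pos now [456.94249986 191.21325415  54.07540126]
(456.3, 191.1, 15.5, 7.2) rows>= 1.0 [[0.003, -0.0, 0.154], [0.0, 0.0, 0.0]]
(np.float64(458.9921636041896), np.float64(187.98742272465194), 15.5, 7.2) rows>= 1.0 [[-0.009, -0.014, 0.0], [0.0, 0.0, 0.0]]
```

View pics/w7.png

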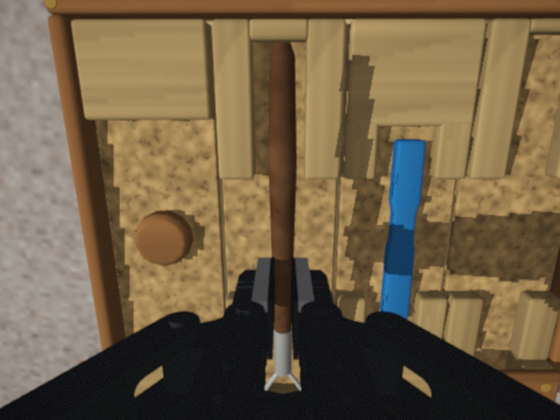

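Short loop tool hangs over its groove, near end at (282,41), in line.

>>> arm_command([
  [[-0.004,-0.004,0.08],[0,0,0]],
  [[-0.004,-0.004,0.14],[0,0,0]],
  [[-0.004,-0.004,0.154],[0,0,0]],
  [[-0.004,-0.004,0.154],[0,0,0]],
  [[-0.004,-0.004,0.154],[0,0,0]],
])

```text
clock: 13.0
position: [458.1, 190.7, 15.9]
ee_rot: [-0.063, 0.998, 0.001, 0.001]
contact_force: [0.1, 1.1, -0.8]
gripper_width: 6.8
grasp_force: 59.1
```

>>> arm_command([
  [[0,0,0],[0,0,0]],
  [[0,0,0],[0,0,0]],
  [[0,0,0],[0,0,0]],
  [[0,0,-0.2],[0,0,0]],
  [[0,0,-0.4],[0,0,0]],
], grip=0.3)

```text
clock: 13.5
position: [456.5, 189.4, 114.4]
ee_rot: [-0.063, 0.998, -0.002, -0.002]
contact_force: [0.8, 0.8, 0.1]
gripper_width: 25.7
grasp_force: 0.0
```

>>> arm_command([
  [[0,0,-0.16],[0,0,0]],
  [[0,0,-0.16],[0,0,0]],
  [[0,0,-0.16],[0,0,0]],
])

```text
clock: 13.8
position: [457.5, 190.4, 155.8]
ee_rot: [-0.063, 0.998, 0.001, 0.001]
contact_force: [-0.1, -0.4, -1.7]
gripper_width: 25.7
grasp_force: 0.0
```

```bash
python3 - <<'E'
from h import *
cam('wrist','w8')
plan((420,-40,150,17),(420,-115,150,17))
E
```

```text
(420, -40, 150, 17) rows>= 5.0 [[0.261, -0.894, 0.018], [0.0, -0.0, -0.054]]
(420, -115, 150, 17) rows>= 2.0 [[0.088, -0.287, 0.0], [0.0, 0.0, 0.0]]
```

View pics/w8.png

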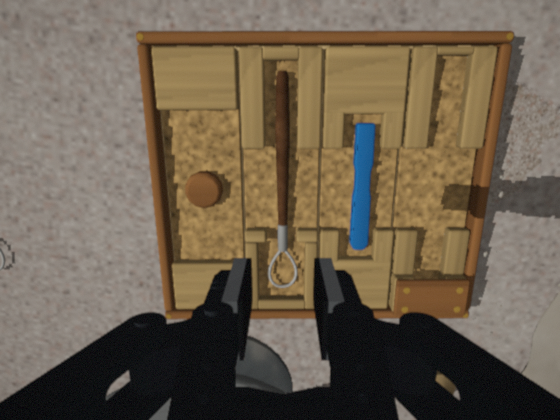

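Loop tool lies in its groove, (283,72)-(283,290), loop far; scraper still home.

>>> arm_command([
  [[0.261,-0.894,0.018],[0,0,-0.054]],
  [[0.261,-0.894,0.018],[0,0,-0.054]],
  [[0.261,-0.894,0.018],[0,0,-0.054]],
  [[0.261,-0.894,0.018],[0,0,-0.054]],
  [[0.261,-0.894,0.018],[0,0,-0.054]],
], grip=0.45)

```text
clock: 14.35
position: [418.3, -42.3, 148.5]
ee_rot: [-0.147, 0.989, 0.0, -0.002]
contact_force: [0.7, -0.3, 0.0]
gripper_width: 38.3
grasp_force: 0.0
```

>>> arm_command([
  [[0.088,-0.287,0],[0,0,0]],
  [[0.088,-0.287,0],[0,0,0]],
  [[0.088,-0.287,0],[0,0,0]],
  [[0.088,-0.287,0],[0,0,0]],
])

```text
clock: 14.75
position: [419.6, -115.2, 148.8]
ee_rot: [-0.146, 0.989, 0.0, -0.002]
contact_force: [0.5, -0.2, 0.3]
gripper_width: 38.0
grasp_force: 0.0
```

```bash
python3 - <<'E'
from h import *
s=arm.read_state();print(s['position'],s['ee_rot'])
cam('wrist','w9'); Z=np.load('last_wrist.npz'); h=cv2.cvtColor(Z['p'],cv2.COLOR_BGR2HSV)
C=np.array([[444,-132,5,1],[361.5,-157,5,1]]).T; q=np.linalg.inv(Z['E'])@C; uv=(q[:2]/q[2]*Z['k'][:2][:,None]+Z['k'][2:][:,None]).T;print(uv)
roi=(int(uv[:,0].min()-40),max(0,int(uv[:,1].min()-25)),int(uv[:,0].max()+40),int(uv[:,1].max()+25))
vm=int(uv[:,1].mean()); print(h[vm,int(uv[:,0].mean())-20:int(uv[:,0].mean())+25,2].tolist())
for t in (40,55,70): n,v=bar(Z,h[...,2]<t,roi); print('origin',n+87.5*v)
E
```

```text
[ 419.60451047 -115.22237001  148.8033719 ] [-1.46418810e-01  9.89221056e-01  4.44685638e-04 -1.74282167e-03]
[[251.81201439 215.10284594]
 [249.02974606 102.93240737]]
[131, 131, 133, 131, 131, 130, 125, 123, 121, 122, 123, 125, 121, 97, 52, 31, 33, 35, 34, 29, 27, 28, 23, 18, 22, 5, 22, 43, 68, 71, 71, 73, 75, 74, 84, 114, 129, 132, 132, 134, 133, 131, 132, 129, 128]
1382 [245 105] [257 237] near [ 362.8 -156.3] far [ 461.8 -126.5] wid 9.5 yaw 16.78
origin [ 446.59367248 -131.05776042]
1581 [244 104] [257 239] near [ 362.2 -156.6] far [ 463.4 -125.9] wid 10.2 yaw 16.88
origin [ 445.89291338 -131.18690374]
1934 [244 104] [265 239] near [ 361.9 -155.6] far [ 463.1 -124.8] wid 16.5 yaw 16.92
origin [ 445.57567517 -130.15060162]
```

```bash
python3 - <<'E'
from h import *
plan((445.9,-131.2,30,16.9))
E
```

```text
(445.9, -131.2, 30, 16.9) rows>= 3.0 [[-0.081, -0.094, 0.476], [0.0, -0.001, 0.0]]
```

>>> arm_command([
  [[-0.081,-0.094,0.2],[0,0,0]],
  [[-0.081,-0.094,0.4],[0,0,0]],
  [[-0.081,-0.094,0.476],[0,0,0]],
  [[-0.081,-0.094,0.476],[0,0,0]],
  [[-0.081,-0.094,0.476],[0,0,0]],
])

```text
clock: 15.3
position: [447.2, -130.5, 31.3]
ee_rot: [-0.148, 0.989, 0.0, -0.001]
contact_force: [0.2, 0.3, 0.6]
gripper_width: 38.4
grasp_force: 0.0
```

```bash
python3 - <<'E'
from h import *
plan((445.9,-131.2,1.5,16.9))
E
```

```text
(445.9, -131.2, 1.5, 16.9) rows>= 1.0 [[0.006, -0.001, 0.119], [0.0, -0.0, 0.001]]
```

>>> arm_command([
  [[0.004,-0.002,0.06],[0,0,0]],
  [[0.004,-0.002,0.11],[0,0,0]],
  [[0.004,-0.002,0.119],[0,0,0]],
  [[0.004,-0.002,0.119],[0,0,0]],
  [[0.004,-0.002,0.119],[0,0,0]],
])

```text
clock: 15.8
position: [447.2, -131.9, 2.9]
ee_rot: [-0.148, 0.989, 0.0, 0.001]
contact_force: [-0.9, -0.5, 0.4]
gripper_width: 38.4
grasp_force: 0.0
```

>>> arm_command([
  [[0,0,0],[0,0,0]],
  [[0,0,0],[0,0,0]],
  [[0,0,0],[0,0,0]],
  [[0,0,0],[0,0,0]],
  [[0,0,0],[0,0,0]],
], grip=0)

```text
clock: 16.3
position: [446.5, -132.1, 2.3]
ee_rot: [-0.148, 0.989, 0.0, 0.001]
contact_force: [-0.8, 1.0, 5.3]
gripper_width: 6.0
grasp_force: 59.4
```

>>> arm_command([
  [[0,0,-0.06],[0,0,0]],
  [[0,0,-0.2],[0,0,0]],
  [[0,0,-0.4],[0,0,0]],
  [[0,0,-0.5],[0,0,0]],
  [[0,0,-0.5],[0,0,0]],
])

```text
clock: 16.8
position: [448.8, -132.3, 130.7]
ee_rot: [-0.148, 0.989, -0.001, 0.005]
contact_force: [0.2, 0.7, -0.2]
gripper_width: 6.6
grasp_force: 58.8
```

```bash
python3 - <<'E'
from h import *
s=arm.read_state();print(s['position'],s['ee_rot'])
cam('wrist','w10'); Z=np.load('last_wrist.npz'); h=cv2.cvtColor(Z['p'],cv2.COLOR_BGR2HSV); zz=s['position'][2]+3
a=np.radians(16.9);P=np.array(s['position']);N=P-87*np.array([np.cos(a),np.sin(a),0])
C=np.c_[[*P[:2],zz,1],[*N[:2],zz,1]]; q=np.linalg.inv(Z['E'])@C; uv=(q[:2]/q[2]*Z['k'][:2][:,None]+Z['k'][2:][:,None]).T;print(uv)
n,v=bar(Z,h[...,2]<50,(int(uv[:,0].min()-40),max(0,int(uv[:,1].min()-30)),int(uv[:,0].max()+40),int(uv[:,1].max()-20)),zz)
print('grip offset',(P[:2]-n)@v-87.5)
plan((440,80,150,10),(435,270,150,7.2),(438,310,150,7.2,15))
E
```

```text
[ 448.79109961 -132.26198828  130.71773008] [-1.47627664e-01  9.89031075e-01 -5.96123601e-04  4.82183234e-03]
[[279.64100277 279.9283358 ]
 [279.38187985  50.81843432]]
5153 [269  47] [296 258] near [ 364.1 -156.9] far [ 439.1 -134. ] wid 10.0 yaw 17.01
grip offset 0.7059531613275709
(440, 80, 150, 10) rows>= 5.0 [[-0.22, 0.82, -0.086], [-0.0, 0.002, 0.039]]
(435, 270, 150, 7.2) rows>= 4.0 [[-0.112, 0.752, 0.0], [0.0, 0.0, 0.016]]
(438, 310, 150, 7.2, 15) rows>= 2.0 [[-0.032, 0.157, 0.0], [0.0, 0.083, 0.0]]
```

View pics/w10.png

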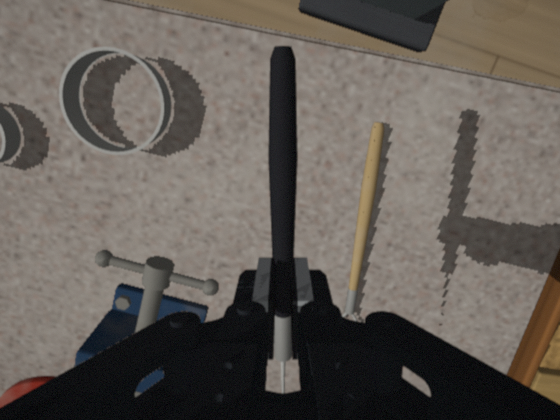

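Needle is held straight, handle toward robot (282,50)-(282,260).

```bash
cat >> h.py <<'E'
def ntcp(x,hb,pitch,yaw=7.2,dy=0.3):
    from tf import tr,r
    P=np.array([*tr(r.x,[(x,180+dy)])[0],11+hb]); return tuple(P-rot(yaw,pitch).apply([-87,0,-2]))+(yaw,pitch)
E
python3 - <<'E'
from h import *
plan((440,80,150,10),(435,270,150,7.2),ntcp(-60,60,15))
E
```

```text
(440, 80, 150, 10) rows>= 5.0 [[-0.22, 0.82, -0.086], [-0.0, 0.002, 0.039]]
(435, 270, 150, 7.2) rows>= 4.0 [[-0.112, 0.752, 0.0], [0.0, 0.0, 0.016]]
(np.float64(395.94177123643635), np.float64(304.74145329058666), np.float64(91.58540527134117), 7.2, 15) rows>= 2.0 [[0.138, 0.157, 0.234], [0.0, 0.083, 0.0]]
```

>>> arm_command([
  [[-0.22,0.82,-0.086],[0,0.002,0.039]],
  [[-0.22,0.82,-0.086],[0,0.002,0.039]],
  [[-0.22,0.82,-0.086],[0,0.002,0.039]],
  [[-0.22,0.82,-0.086],[0,0.002,0.039]],
  [[-0.22,0.82,-0.086],[0,0.002,0.039]],
])

```text
clock: 17.35
position: [438.5, 83.1, 147.4]
ee_rot: [-0.088, 0.996, -0.0, -0.004]
contact_force: [0.5, 0.7, -0.3]
gripper_width: 6.0
grasp_force: 58.9
```

>>> arm_command([
  [[-0.112,0.752,0],[0,0,0.016]],
  [[-0.112,0.752,0],[0,0,0.016]],
  [[-0.112,0.752,0],[0,0,0.016]],
  [[-0.112,0.752,0],[0,0,0.016]],
  [[-0.112,0.752,0],[0,0,0.016]],
])

```text
clock: 17.85
position: [433.9, 273.9, 146.2]
ee_rot: [-0.064, 0.998, -0.001, -0.004]
contact_force: [-0.6, 0.7, -0.0]
gripper_width: 6.4
grasp_force: 58.9
```

>>> arm_command([
  [[0.138,0.157,0.1],[0,0.083,0]],
  [[0.138,0.157,0.15],[0,0.083,0]],
  [[0.138,0.157,0.2],[0,0.083,0]],
  [[0.138,0.157,0.234],[0,0.083,0]],
  [[0.138,0.157,0.234],[0,0.083,0]],
])

```text
clock: 18.35
position: [393.6, 302.6, 88.0]
ee_rot: [-0.06, 0.989, -0.01, -0.134]
contact_force: [0.6, -0.0, -0.4]
gripper_width: 6.3
grasp_force: 59.0
```

```bash
python3 - <<'E'
from h import *
s=arm.read_state(); print(s['position'],(rot(7.2,15).inv()*R.from_quat(s['ee_rot'])).as_rotvec(True))
plan(ntcp(-60,60,15),ntcp(-45,13,15))
E
```

```text
[393.57170283 302.63287171  88.02114598] [0.13971988 0.44399229 0.25299822]
(np.float64(395.94177123643635), np.float64(304.74145329058666), np.float64(91.58540527134117), 7.2, 15) rows>= 1.0 [[-0.006, 0.007, -0.017], [-0.001, -0.002, -0.001]]
(np.float64(410.82284119998684), np.float64(306.6265943303806), np.float64(44.58540527134117), 7.2, 15) rows>= 1.0 [[-0.107, 0.0, 0.166], [0.0, 0.0, 0.0]]
```

>>> arm_command([
  [[-0.05,0.007,0.06],[0,-0.002,0]],
  [[-0.11,0.007,0.12],[0,-0.002,0]],
  [[-0.113,0.007,0.149],[0,-0.002,0]],
  [[-0.113,0.007,0.149],[0,-0.002,0]],
  [[-0.113,0.007,0.149],[0,-0.002,0]],
])

```text
clock: 18.85
position: [411.6, 308.3, 47.2]
ee_rot: [-0.061, 0.99, -0.008, -0.129]
contact_force: [-0.1, -0.0, 0.0]
gripper_width: 6.3
grasp_force: 59.0
```

```bash
python3 - <<'E'
from h import *
s=arm.read_state(); print(s['position'],(rot(7.2,15).inv()*R.from_quat(s['ee_rot'])).as_rotvec(True))
cam('wrist','w11'); cam('side')
p=np.load('last_wrist.npz')['p']; S=np.load('last_side.npz')['p'][190:300,130:270]; S=cv2.resize(S,None,fx=2,fy=2); q=np.zeros((420,S.shape[1],3),np.uint8); q[:S.shape[0]]=S
cv2.imwrite('pics/c11.png',cv2.resize(np.hstack([p[:, :]]),None,fx=1,fy=1) if 0 else np.hstack([p[:,20:540],q]))
plan(ntcp(-45,13,15),ntcp(-17,5.5,15))
E
```

```text
[411.60849212 308.34833359  47.20080402] [-0.04191398 -0.11644813  0.1355016 ]
(np.float64(410.82284119998684), np.float64(306.6265943303806), np.float64(44.58540527134117), 7.2, 15) rows>= 1.0 [[0.002, -0.008, 0.012], [0.0, 0.001, -0.001]]
(np.float64(438.60083846528113), np.float64(310.1455242713293), np.float64(37.08540527134117), 7.2, 15) rows>= 1.0 [[-0.116, 0.0, -0.0], [0.0, 0.0, 0.0]]
```

View pics/c11.png

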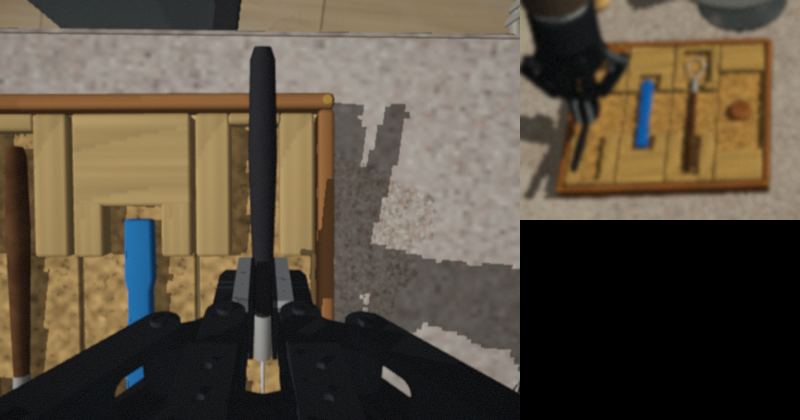

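Needle hangs handle-raised over its groove (262,50)-(263,390), in line.

>>> arm_command([
  [[0,-0.005,0.01],[0,0,0]],
  [[-0.03,-0.005,0.01],[0,0,0]],
  [[-0.07,-0.005,0.01],[0,0,0]],
  [[-0.11,-0.005,0.01],[0,0,0]],
  [[-0.115,-0.005,0.01],[0,0,0]],
])

```text
clock: 19.45
position: [440.3, 310.7, 35.7]
ee_rot: [-0.06, 0.99, -0.008, -0.13]
contact_force: [-0.6, 0.6, 0.0]
gripper_width: 6.4
grasp_force: 59.0
```

>>> arm_command([
  [[0,0,0],[0,0,0]],
])

```text
clock: 19.55
position: [439.3, 310.4, 35.9]
ee_rot: [-0.06, 0.99, -0.008, -0.13]
contact_force: [-0.4, 0.6, -0.5]
gripper_width: 6.2
grasp_force: 59.0
```

```bash
python3 - <<'E'
from h import *
s=arm.read_state(); print(s['position'],(rot(7.2,15).inv()*R.from_quat(s['ee_rot'])).as_rotvec(True))
for k in ((5.2,10),(5.2,5),(5.2,0)): plan(ntcp(-17,*k))
E
```

```text
[439.25259442 310.42029002  35.90070528] [-0.01631482 -0.02298406  0.20863537]
(np.float64(437.14006277776247), np.float64(309.9609853866759), np.float64(29.337775950998527), 7.2, 10) rows>= 1.0 [[0.002, -0.001, 0.028], [0.0, -0.028, -0.001]]
(np.float64(436.3288310716014), np.float64(309.85850298946076), np.float64(21.79016022286277), 7.2, 5) rows>= 2.0 [[-0.003, -0.001, 0.058], [-0.0, -0.055, -0.001]]
(np.float64(436.1733173099169), np.float64(309.83885703260734), np.float64(14.2), 7.2, 0) rows>= 2.0 [[-0.01, -0.001, 0.087], [-0.0, -0.083, -0.001]]
```

>>> arm_command([
  [[0.002,-0.001,0.014],[0,-0.014,0]],
  [[0.002,-0.001,0.028],[0,-0.028,0]],
  [[0,-0.001,0.043],[0,-0.042,0]],
  [[-0.003,-0.001,0.058],[0,-0.055,0]],
  [[-0.006,-0.001,0.072],[0,-0.069,0]],
])

```text
clock: 20.05
position: [435.7, 310.1, 18.7]
ee_rot: [-0.061, 0.998, -0.001, -0.021]
contact_force: [0.3, 0.0, -0.4]
gripper_width: 6.7
grasp_force: 59.0
```

```bash
python3 - <<'E'
from h import *
s=arm.read_state(); print(s['position'],s['contact_force'],(rot(7.2,2.5).inv()*R.from_quat(s['ee_rot'])).as_rotvec(True))
plan(ntcp(-17,5,0))
E
```

```text
[435.67284222 310.05968598  18.74075577] [ 0.322232    0.02840992 -0.42238957] [-0.01560879 -0.08288094  0.15473508]
(np.float64(436.1733173099169), np.float64(309.83885703260734), np.float64(14.0), 7.2, 0) rows>= 1.0 [[-0.003, -0.001, 0.019], [0.0, -0.013, -0.001]]
```

>>> arm_command([
  [[-0.007,-0.001,0.01],[0,-0.007,0]],
  [[-0.007,-0.001,0.02],[0,-0.014,0]],
  [[-0.007,-0.001,0.02],[0,-0.014,0]],
  [[-0.007,-0.001,0.02],[0,-0.014,0]],
])

```text
clock: 20.45
position: [437.1, 309.9, 13.7]
ee_rot: [-0.062, 0.998, -0.0, -0.0]
contact_force: [-0.4, -0.2, -0.0]
gripper_width: 6.3
grasp_force: 59.0
```

>>> arm_command([
  [[0,0,0],[0,0,0]],
  [[0,0,0],[0,0,0]],
  [[0,0,0],[0,0,0]],
  [[0,0,0],[0,0,0]],
], grip=0.25)

```text
clock: 20.85
position: [437.4, 309.9, 13.6]
ee_rot: [-0.061, 0.998, -0.0, 0.0]
contact_force: [0.6, 0.1, -0.8]
gripper_width: 21.2
grasp_force: 0.0
```

>>> arm_command([
  [[0,0,-0.1],[0,0,0]],
  [[0,0,-0.3],[0,0,0]],
  [[0,0,-0.5],[0,0,0]],
  [[0,0,-0.7],[0,0,0]],
  [[0,0,-0.7],[0,0,0]],
])

```text
clock: 21.35
position: [440.6, 313.0, 196.7]
ee_rot: [-0.062, 0.998, 0.005, 0.006]
contact_force: [0.6, 0.4, -0.3]
gripper_width: 21.3
grasp_force: 0.0
```

```bash
python3 - <<'E'
from h import *
s=arm.read_state();print(s['position'])
cam('wrist','w12'); Z=np.load('last_wrist.npz'); h=cv2.cvtColor(Z['p'],cv2.COLOR_BGR2HSV)
from tf import tr,r
for n,y in (('needle',180),('loop',60)):
    A=tr(r.x,[(-189,y),(-60,y)]);C=np.c_[[*A[0],15,1],[*A[1],15,1]];q=np.linalg.inv(Z['E'])@C; uv=(q[:2]/q[2]*Z['k'][:2][:,None]+Z['k'][2:][:,None]).T;print(n,uv.round().tolist())
    m=h[...,2]<45 if n=='needle' else (h[...,2]<85)&(h[...,0]<14)
    nn,v=bar(Z,m,(int(uv[:,0].min()-14),max(0,int(uv[:,1].min()-20)),int(uv[:,0].max()+14),int(uv[:,1].max())),15); print('near expected',A[0].round(1))
plan((440,100,200,40),(440,-100,200,97))
E
```

```text
[440.64498738 313.02790125 196.72166181]
needle [[275.0, 70.0], [276.0, 221.0]]
892 [272  68] [283 192] near [349.9 301.2] far [452.4 314.6] wid 9.3 yaw 7.47
near expected [351.9 298.8]
loop [[126.0, 70.0], [144.0, 222.0]]
836 [123  74] [146 209] near [369.6 180.6] far [482.8 196. ] wid 9.2 yaw 7.74
near expected [367.  179.8]
(440, 100, 200, 40) rows>= 5.0 [[0.099, -0.84, -0.035], [0.001, 0.003, -0.183]]
(440, -100, 200, 97) rows>= 7.0 [[0.514, -0.613, 0.0], [0.0, 0.0, -0.317]]
```

```bash
python3 - <<'E'
from h import *
plan((440,80,200,45),(440,-140,200,85),(464,-343.7,130,97),(464,-343.7,50,97))
E
```

```text
(440, 80, 200, 45) rows>= 5.0 [[0.109, -0.92, -0.035], [0.001, 0.003, -0.211]]
(440, -140, 200, 85) rows>= 5.0 [[0.622, -0.622, 0.0], [0.0, 0.0, -0.222]]
(464, -343.7, 130, 97) rows>= 5.0 [[0.803, -0.167, 0.28], [0.0, 0.0, -0.067]]
(464, -343.7, 50, 97) rows>= 2.0 [[0.0, 0.0, 0.32], [0.0, 0.0, 0.0]]
```

>>> arm_command([
  [[0.109,-0.92,-0.035],[0.001,0.003,-0.211]],
  [[0.109,-0.92,-0.035],[0.001,0.003,-0.211]],
  [[0.109,-0.92,-0.035],[0.001,0.003,-0.211]],
  [[0.109,-0.92,-0.035],[0.001,0.003,-0.211]],
  [[0.109,-0.92,-0.035],[0.001,0.003,-0.211]],
], grip=0.85)

```text
clock: 21.9
position: [437.2, 76.0, 196.3]
ee_rot: [-0.385, 0.923, -0.002, -0.006]
contact_force: [-0.1, -0.1, 0.0]
gripper_width: 72.4
grasp_force: 0.0
```

>>> arm_command([
  [[0.622,-0.622,0],[0,0,-0.222]],
  [[0.622,-0.622,0],[0,0,-0.222]],
  [[0.622,-0.622,0],[0,0,-0.222]],
  [[0.622,-0.622,0],[0,0,-0.222]],
  [[0.622,-0.622,0],[0,0,-0.222]],
])

```text
clock: 22.4
position: [438.1, -132.4, 197.7]
ee_rot: [-0.651, 0.759, 0.0, -0.006]
contact_force: [1.1, 0.1, -0.0]
gripper_width: 72.7
grasp_force: 0.0
```

>>> arm_command([
  [[0.803,-0.167,0.28],[0,0,-0.067]],
  [[0.803,-0.167,0.28],[0,0,-0.067]],
  [[0.803,-0.167,0.28],[0,0,-0.067]],
  [[0.803,-0.167,0.28],[0,0,-0.067]],
  [[0.803,-0.167,0.28],[0,0,-0.067]],
])

```text
clock: 22.9
position: [446.6, -338.6, 126.9]
ee_rot: [0.724, -0.689, -0.002, 0.006]
contact_force: [0.1, 0.1, -0.2]
gripper_width: 73.1
grasp_force: 0.0
```

>>> arm_command([
  [[0,0,0],[0,0,0]],
])

```text
clock: 23.0
position: [446.5, -338.1, 126.7]
ee_rot: [0.724, -0.69, -0.003, 0.006]
contact_force: [-1.1, 0.9, -0.1]
gripper_width: 72.5
grasp_force: 0.0
```

```bash
python3 - <<'E'
from h import *
s=arm.read_state();print(s['position'],np.round(s['joints'],2))
cam('wrist','w13'); Z=np.load('last_wrist.npz')
q=np.linalg.inv(Z['E'])@np.array([464.3,-343.7,18,1]);print(q[:2]/q[2]*Z['k'][:2]+Z['k'][2:])
p=Z['p']; rr=23.5*Z['k'][0]/q[2]; print('expect radius',rr)
g=cv2.medianBlur(cv2.cvtColor(p,cv2.COLOR_BGR2GRAY),3)
c=cv2.HoughCircles(g,cv2.HOUGH_GRADIENT,1,5,param1=100,param2=18,minRadius=int(rr*.85),maxRadius=int(rr*1.1))
for a in c[0][:5]: print(a,ray([a[:2]],18,Z).round(1))
plan((464.3,-343.7,50,97),(464.3,-343.7,8,97))
E
```

```text
[ 446.51701981 -338.07853533  126.73917627] [-0.35  0.38 -0.3   0.01 -0.91  0.4 ]
[255.53492877 195.23244415]
expect radius 34.114063973936155
[253.5 191.5  30.3] [[ 465.8 -346.3   18. ]]
[310.5 314.5  36.4] [[ 419.9 -252.    18. ]]
[321.5 311.5  36.4] [[ 411.8 -254.9   18. ]]
[252.5 185.5  28.5] [[ 466.6 -350.5   18. ]]
[309.5 308.5  36.4] [[ 421.  -257.1   18. ]]
(464.3, -343.7, 50, 97) rows>= 2.0 [[0.03, -0.072, 0.31], [0.004, -0.001, -0.023]]
(464.3, -343.7, 8, 97) rows>= 1.0 [[0.0, 0.0, 0.168], [0.0, 0.0, 0.0]]
```

View pics/w13.png

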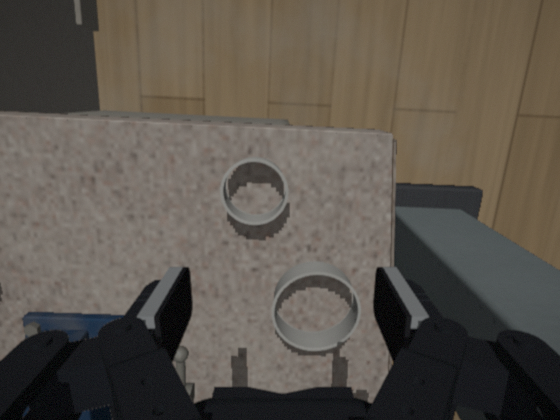

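>>> arm_command([
  [[0.032,-0.072,0.1],[0.004,0,-0.023]],
  [[0.032,-0.072,0.2],[0.004,0,-0.023]],
  [[0.032,-0.072,0.31],[0.004,0,-0.023]],
  [[0.032,-0.072,0.31],[0.004,0,-0.023]],
  [[0.032,-0.072,0.31],[0.004,0,-0.023]],
])

```text
clock: 23.55
position: [466.5, -342.9, 53.0]
ee_rot: [0.751, -0.661, 0.004, 0.001]
contact_force: [0.9, -0.4, 0.7]
gripper_width: 73.0
grasp_force: 0.0
```

```bash
python3 - <<'E'
from h import *
s=arm.read_state();print(s['position'])
plan((464.5,-344.2,2.5,97))
E
```

```text
[ 466.45199773 -342.9014993    53.03848362]
(464.5, -344.2, 2.5, 97) rows>= 2.0 [[0.003, 0.009, 0.202], [-0.001, -0.002, 0.002]]
```

>>> arm_command([
  [[0.003,0.009,0.1],[-0.001,-0.001,0]],
  [[0.003,0.009,0.18],[-0.001,-0.001,0]],
  [[0.003,0.009,0.2],[-0.001,-0.001,0]],
  [[0.003,0.009,0.2],[-0.001,-0.001,0]],
  [[0.003,0.009,0.2],[-0.001,-0.001,0]],
])

```text
clock: 24.05
position: [465.7, -345.4, 4.4]
ee_rot: [0.75, -0.661, 0.003, 0.0]
contact_force: [-0.5, -0.0, 0.0]
gripper_width: 72.5
grasp_force: 0.0
```

>>> arm_command([
  [[0,0,0],[0,0,0]],
  [[0,0,0],[0,0,0]],
  [[0,0,0],[0,0,0]],
  [[0,0,0],[0,0,0]],
  [[0,0,0],[0,0,0]],
], grip=0)

```text
clock: 24.55
position: [465.2, -345.3, 4.5]
ee_rot: [0.75, -0.661, 0.003, 0.0]
contact_force: [-0.3, 1.5, 6.7]
gripper_width: 43.6
grasp_force: 60.3
```

>>> arm_command([
  [[0,0,-0.06],[0,0,0]],
  [[0,0,-0.2],[0,0,0]],
  [[0,0,-0.4],[0,0,0]],
  [[0,0,-0.5],[0,0,0]],
  [[0,0,-0.5],[0,0,0]],
])

```text
clock: 25.05
position: [466.9, -346.0, 133.2]
ee_rot: [0.75, -0.661, 0.007, -0.001]
contact_force: [0.4, -0.4, 0.0]
gripper_width: 43.7
grasp_force: 61.2
```

```bash
python3 - <<'E'
from h import *
s=arm.read_state();print(s['position'])
plan((440,-120,140,97.2),(445,100,140,97.2),(460.8,131.2,60,97.2))
cam('wrist','w14'); Z=np.load('last_wrist.npz');zz=s['position'][2]+15.5
q=np.linalg.inv(Z['E'])@np.array([*s['position'][:2],zz,1]);e=q[:2]/q[2]*Z['k'][:2]+Z['k'][2:]; rr=23.5*Z['k'][0]/q[2];print(e,rr)
g=cv2.medianBlur(cv2.cvtColor(Z['p'],cv2.COLOR_BGR2GRAY),3)
c=cv2.HoughCircles(g,cv2.HOUGH_GRADIENT,1,5,param1=100,param2=18,minRadius=int(rr*.85),maxRadius=int(rr*1.15))
if c is not None:
  for a in c[0][:3]: print(a,ray([a[:2]],zz,Z).round(1))
E
```

```text
[ 466.88079323 -345.95315299  133.18381457]
(440, -120, 140, 97.2) rows>= 5.0 [[-0.91, -0.008, -0.036], [-0.003, -0.003, 0.0]]
(445, 100, 140, 97.2) rows>= 5.0 [[-0.871, -0.13, 0.0], [0.0, 0.0, 0.0]]
(460.8, 131.2, 60, 97.2) rows>= 2.0 [[-0.116, -0.078, 0.32], [0.0, 0.0, 0.0]]
[283.10041835 293.7923501 ] 62.29336228445127
[282.5 280.5  58. ] [[ 467.8 -351.4  148.7]]
[284.5 286.5  56.9] [[ 466.7 -349.   148.7]]
[282.5 293.5  62.6] [[ 467.1 -346.   148.7]]
```

>>> arm_command([
  [[-0.91,-0.008,-0.036],[-0.003,-0.003,0]],
  [[-0.91,-0.008,-0.036],[-0.003,-0.003,0]],
  [[-0.91,-0.008,-0.036],[-0.003,-0.003,0]],
  [[-0.91,-0.008,-0.036],[-0.003,-0.003,0]],
  [[-0.91,-0.008,-0.036],[-0.003,-0.003,0]],
])

```text
clock: 25.6
position: [435.7, -116.2, 134.9]
ee_rot: [0.751, -0.661, -0.006, 0.002]
contact_force: [-0.0, 0.6, -0.3]
gripper_width: 43.7
grasp_force: 61.2
```

>>> arm_command([
  [[-0.871,-0.13,0],[0,0,0]],
  [[-0.871,-0.13,0],[0,0,0]],
  [[-0.871,-0.13,0],[0,0,0]],
  [[-0.871,-0.13,0],[0,0,0]],
  [[-0.871,-0.13,0],[0,0,0]],
])

```text
clock: 26.1
position: [442.1, 104.6, 136.1]
ee_rot: [0.751, -0.66, -0.005, 0.001]
contact_force: [0.4, -0.2, -0.5]
gripper_width: 43.6
grasp_force: 61.2
```

>>> arm_command([
  [[-0.116,-0.078,0],[0,0,0]],
  [[-0.116,-0.078,0.1],[0,0,0]],
  [[-0.116,-0.078,0.25],[0,0,0]],
  [[-0.116,-0.078,0.3],[0,0,0]],
  [[-0.116,-0.078,0.3],[0,0,0]],
])

```text
clock: 26.6
position: [455.3, 131.7, 58.9]
ee_rot: [0.75, -0.661, -0.006, 0.005]
contact_force: [-0.8, -0.4, -0.1]
gripper_width: 43.7
grasp_force: 61.2
```

```bash
python3 - <<'E'
from h import *
s=arm.read_state();print(s['position'],s['contact_force'])
plan((460.9,131.0,40,97.2),(460.9,131.0,14.8,97.2))
cam('wrist','w15'); Z=np.load('last_wrist.npz')
q=np.linalg.inv(Z['E'])@np.array([460.8,131.3,20,1]);e=q[:2]/q[2]*Z['k'][:2]+Z['k'][2:]; print('boss exp',e,14.5*Z['k'][0]/q[2])
h=cv2.cvtColor(Z['p'],cv2.COLOR_BGR2HSV);x,y=e.astype(int)
m=(h[...,1]>145)&(h[...,0]<16); b=blob(m.astype(np.uint8),(x-35,y-35,x+35,y+35)); print(b.min(0),b.max(0),len(b),(b.min(0)+b.max(0))/2)
E
```

```text
[455.32025125 131.65188545  58.90591945] [-0.81399746 -0.37522125 -0.12117097]
(460.9, 131.0, 40, 97.2) rows>= 1.0 [[0.006, -0.023, 0.075], [0.005, 0.001, -0.0]]
(460.9, 131.0, 14.8, 97.2) rows>= 1.0 [[0.0, 0.0, 0.101], [0.0, 0.0, 0.0]]
boss exp [271.66047953 238.8177663 ] 28.158109767292007
[248 239] [295 260] 684 [271.5 249.5]
```

>>> arm_command([
  [[0.007,-0.023,0.04],[0.005,0.001,0]],
  [[0.007,-0.023,0.06],[0.005,0.001,0]],
  [[0.007,-0.023,0.06],[0.005,0.001,0]],
  [[0.007,-0.023,0.06],[0.005,0.001,0]],
])

```text
clock: 27.05
position: [463.8, 132.3, 47.5]
ee_rot: [0.75, -0.661, 0.002, -0.004]
contact_force: [-0.3, 0.8, -0.6]
gripper_width: 43.5
grasp_force: 61.2
```

```bash
python3 - <<'E'
from h import *
print(arm.read_state()['position']);plan((460.9,130.8,15.8,97.2))
E
```

```text
[463.75185759 132.27392113  47.51272816]
(460.9, 130.8, 15.8, 97.2) rows>= 1.0 [[0.005, 0.013, 0.127], [-0.003, 0.001, -0.0]]
```

>>> arm_command([
  [[0.005,0.01,0.04],[-0.003,0,0]],
  [[0.005,0.01,0.09],[-0.003,0,0]],
  [[0.005,0.01,0.12],[-0.003,0,0]],
  [[0.005,0.01,0.124],[-0.003,0,0]],
  [[0.005,0.01,0.124],[-0.003,0,0]],
])

```text
clock: 27.55
position: [461.1, 130.6, 15.7]
ee_rot: [0.75, -0.661, -0.002, 0.0]
contact_force: [0.6, 0.1, -1.0]
gripper_width: 43.7
grasp_force: 61.2
```

>>> arm_command([
  [[0,0,0],[0,0,0]],
  [[0,0,0],[0,0,0]],
])

```text
clock: 27.75
position: [461.5, 130.7, 15.9]
ee_rot: [0.75, -0.661, -0.002, -0.0]
contact_force: [1.4, 0.1, 0.3]
gripper_width: 43.6
grasp_force: 61.2
```

>>> arm_command([
  [[0,0,0],[0,0,0]],
  [[0,0,0],[0,0,0]],
  [[0,0,0],[0,0,0]],
  [[0,0,0],[0,0,0]],
], grip=0.7)

```text
clock: 28.15
position: [461.5, 130.7, 16.0]
ee_rot: [0.75, -0.661, -0.002, -0.0]
contact_force: [-0.1, -0.1, 0.3]
gripper_width: 59.6
grasp_force: 0.0
```

>>> arm_command([
  [[0,0,-0.1],[0,0,0]],
  [[0,0,-0.3],[0,0,0]],
  [[0,0,-0.5],[0,0,0]],
  [[0,0,-0.7],[0,0,0]],
  [[0,0,-0.8],[0,0,0]],
])

```text
clock: 28.65
position: [463.4, 130.8, 220.9]
ee_rot: [0.75, -0.661, -0.0, -0.004]
contact_force: [1.1, 0.2, -0.8]
gripper_width: 59.6
grasp_force: 0.0
```

>>> arm_command([
  [[0.5,0,-0.4],[0,0,0]],
  [[0.5,0,-0.4],[0,0,0]],
  [[0.5,0,-0.4],[0,0,0]],
  [[0.5,0,-0.4],[0,0,0]],
  [[0.5,0,-0.4],[0,0,0]],
])

```text
clock: 29.15
position: [477.9, 5.0, 316.5]
ee_rot: [0.749, -0.662, -0.001, -0.002]
contact_force: [-0.5, 0.2, -1.4]
gripper_width: 60.0
grasp_force: 0.0
```

```bash
python3 - <<'E'
from h import *
from tf import tr,r
print(arm.read_state()['position'])
G={'needle_tool':(-145,180),'loop_tool_small':(-102,60),'scraper':(-102,120),'ring_small':(-102,0)}
for n in ('scene','wrist'):
    p,d,i=cam(n,'f_'+n); C=cloud(d,i); Z=np.load(f'last_{n}.npz')
    for q,l in G.items():
        w=[*tr(r.x,[l])[0],18,1]; e=np.linalg.inv(Z['E'])@w; e=e[:2]/e[2]*Z['k'][:2]+Z['k'][2:]
        s=arm.spot_in(n,q); print(n,q,'exp',e.round(),[(round(a['score'],2),np.round(a['position']).tolist()) for a in s[:2]])
# ring: top-rim points from wrist depth
w=np.array(tr(r.x,[(-102,0)])[0]); m=(np.linalg.norm(C[...,:2]-w,axis=-1)<32)&(C[...,2]>24)&(C[...,2]<36); P=C[m]
print(len(P)); 
if len(P)>10:
    (c,R_)=cv2.minEnclosingCircle(P[:,:2].astype(np.float32)); print('ring top',c,R_,'z',np.percentile(P[:,2],[5,50,95]),'goal',w)
E
```

```text
[477.8563759    4.97693873 316.53461715]
scene needle_tool exp [142. 216.] [(0.59, [135.0, 220.0])]
scene loop_tool_small exp [197. 217.] [(0.65, [174.0, 212.0]), (0.53, [192.0, 228.0])]
scene scraper exp [174. 211.] []
scene ring_small exp [220. 223.] [(0.56, [220.0, 221.0])]
wrist needle_tool exp [312. 375.] [(0.77, [308.0, 373.0])]
wrist loop_tool_small exp [282. 300.] [(0.58, [296.0, 297.0])]
wrist scraper exp [282. 339.] [(0.67, [282.0, 342.0])]
wrist ring_small exp [282. 258.] [(0.64, [280.0, 269.0]), (0.37, [281.0, 335.0])]
233
ring top (461.8199768066406, 130.2078094482422) 23.990859985351562 z [24.92019551 28.34901836 29.70840682] goal [460.8206285 131.1899215]
```

```bash
python3 - <<'E'
from h import *
from tf import tr,r
Z=np.load('last_scene.npz'); C0=cloud(Z['d'],arm.camera_info('scene')); Zw=np.load('last_wrist.npz'); C1=cloud(Zw['d'],arm.camera_info('wrist'))
q=r.x; c,s=np.cos(q[2]),np.sin(q[2])
for nm,C in (('scene',C0),('wrist',C1)):
    L=(C[...,:2]-q[:2])@np.array([[c,-s],[s,c]])
    for n,y in (('needle',180),('loop',60),('scraper',120)):
        o=[]
        for x in (-180,-160,-145,-120,-100,-80,-65):
            m=(abs(L[...,0]-x)<7)&(abs(L[...,1]-y)<4)&(C[...,2]<60); o.append((x,round(float(np.median(C[m][:,2])),1)) if m.sum() else None)
        print(nm,n,o)
E
```

```text
scene needle [(-180, 18.0), (-160, 18.2), (-145, 17.9), (-120, 17.1), (-100, 15.4), (-80, 14.3), (-65, 8.3)]
scene loop [(-180, 17.1), (-160, 18.7), (-145, 18.6), (-120, 17.1), (-100, 17.2), (-80, 15.6), (-65, -898.0)]
scene scraper [(-180, 19.0), (-160, 19.2), (-145, 17.1), (-120, 18.1), (-100, 17.5), (-80, 17.1), (-65, 16.5)]
wrist needle [(-180, 18.6), (-160, 19.1), (-145, 19.7), (-120, 18.6), (-100, 17.7), (-80, 17.4), (-65, 15.0)]
wrist loop [(-180, 19.1), (-160, 20.4), (-145, 20.7), (-120, 19.9), (-100, 19.2), (-80, 18.5), (-65, 18.5)]
wrist scraper [(-180, 21.5), (-160, 21.1), (-145, 19.9), (-120, 20.1), (-100, 20.1), (-80, 20.3), (-65, 20.1)]
```

All lie flat on the board (tapered handles, same profile for both). Handing in.

```bash
python3 -c "
from bench import arm
print(arm.job_done())"
```

```text
the job is handed in; nothing more can be done
None
```

The job is handed in with all four tools in their own inserts: my last camera measurements put the needle tool, short loop tool, scraper and small ring within about 3 mm of place and flat, with needle and loop to the far end. I never drove the arm to the longer loop tool or larger ring, but I did not re-measure them, and no verdict came back from the hand-in.

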